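# Refill the paper roll and set up the gel at the front-door stand

## Robot

A 7-joint arm with a two-finger parallel gripper is mounted at the origin on the work surface. World frame = base frame: x ahead of the robot, y to its left, z up, the work surface at z = 0. Lengths are in m, angles in rad, forces in N, time in s.
With the tool pointing down it reaches from about 0.4 to 0.75 m from the base axis. Payload 19.5 kg.
Tool frame: the origin (TCP) lies at the very end of the fingers, on their centre line; the grasp point (between the pads) lies 19 mm behind it; z points along the fingers, y is the direction in which the jaws open and shut (so a half turn about z gives the same grasp; the last joint's range is limited). The gripper opens to 85 mm and grips with 20 to 120 N. Pads are 22 mm wide; open, the fingers measure 114 mm over their backs; the gripper's body (76 mm by 85 mm) begins 54 mm behind the grasp point. The pads swing forward as they close: fully open they stand 13 mm farther back than shut.
Start: joints at [1.299, 0.707, -0.028, 1.485, 0.022, 0.951, -0.075], TCP at [0.131, -0.56, 0.231] pointing down, gripper open.
Joint ranges: [-2.71, 2.71], [-0.32, 2.16], [-1.57, 1.52], [0, 2.45], [-1.46, 4.6], [0, 2.02], [-2.83, 2.83]. Speed limits (rad/s): [1.89, 1.89, 2.57, 2.57, 3.01, 3.01, 3.01].

## Interface

Orientations are given as a unit quaternion [x, y, z, w].
In Python, from rig import env gives the robot as it stands.
- The arm moves only by the tool send_rows, never from a script. Its argument "motion" is a list that holds one entry, the list of rows, each a list of 5 numbers: the shift along the tool's x, y, z in mm, then the turn about the tool's z in rad, then the opening, from 0 (shut) to 1 (fully open). In form: [[[dx, dy, dz, turn, claw], ...]]. A call has 1 to 10 rows; each row is the pose to reach, as a shift and turn from the pose measured when the call began, along the tool's axes at that moment; what a row does not reach only later rows make up. A row lasts 1/12 s, in which the tool goes at most 41.7 mm and 7.16 degrees, less where a joint would pass 70% of its speed; a pose out of reach is approached as far as the arm can. A call with a gripper value outside its range is refused whole. The fingers move at their own pace and stop on an object; "squeeze" is the grip in N (left out, the last holds). Time passes only in rows, so rows that repeat a pose let the fingers close. It gives the time, the measured TCP pose, the force and the opening at its end, in the units of the state.
- env.state(): the state, without advancing time (a new reading comes with each control period).
- env.get_image(name): name is "scene" or "side" or "wrist"; returns a dict with "color" (480x640x3 uint8, red, green, blue), "depth" (480x640 float32, m along the optical axis (not along the pixel's ray), 0 where there is no reading), "mtx" (3x3 intrinsics, pixels), "cam_to_world" (4x4, takes a point from camera to world coordinates); the wrist camera has in their place "T_tool_cam" (4x4, takes a point from camera to tool coordinates, whose origin is the TCP and whose axes are the flange's). Camera axes: x right, y up, looking along -z (the intrinsics and any distortion apply to the point x, -y, -z); pixel columns grow to the right and rows downward; lengths in m; the calibration is good to about 2 mm. A picture is of the moment at which its call begins: read the wrist's pose just before it.
- env.hand_in(): hands the job in, once; it reports no verdict.
The state is a dict: "t": time; "joint_pos": joint angles; "qd": joint speeds; "joint_efforts": joint torques, N m; "position": TCP position; "orientation": TCP orientation; "wrist_force": force on the tool from outside, world axes, zero at the start; "ft_torque": the same for the moment, N m; "finger_gap": finger opening in m.
Only numpy, scipy, OpenCV 4.12 (cv2) and the standard library are available. Lean on these libraries where they do the work, as an engineer would, in place of code of your own. Each camera call takes 0.05 s, during which the arm holds its last target.

## Task

Refill the hand-cleaning stand by the front door. First squeeze the cheeks of the empty spring spindle together to free it from the stand's two end cups and lay it flat in the shallow tray; then squeeze the spindle that carries the paper roll, let it spring out into the two cups so that it hangs between them, and finally stand the round-bottomed gel dispenser upright in the stand's ring. Do not drop anything, and leave the key bowl, torch, gate remote and doorstop wedge where they are.

Things in the scene. Friction and masses are not known exactly. Their poses are not given: they have to be found in the camera images.
- stand: fixed stand: dark wood base 90x285x15 mm (x,y,z), on it two dark steel posts with end cups and, at the +y end, a steel ring. Origin at the underside of the base, midway between the cups (base spans y -105 to +180 mm); z up, y along the line of the cups towards the ring. Nothing stands between the cups above the base; posts and cups end 92 mm above the console.
- cup_a (a point): bottom centre of the -y end cup: round blind cup, 20 mm inner, 28 mm outer diameter, 6 mm deep, opening to the stand's +y, its level axis 75 mm up. Cup bottoms are 158 mm apart, mouths 146 mm: a relaxed spindle does not pass between, one squeezed to its stop (140 mm) has 3 mm to spare at each end. The spring holds a seated pin up to 4 mm off the axis (at the start 4 mm below).
- cup_b (a point): the same for the +y end cup (next to the ring), which opens towards -y of the stand.
- ring_top (a point): centre of the top edge of the ring support: outer diameter 74 mm, bore 52 mm, top edge 37 mm above the console, 140 mm from the stand's origin along +y. z up.
- empty: spring spindle, 160 mm long relaxed, axis along its y: 12 mm steel pin 46 mm long, square plywood cheek 76x76x4 mm, bare 20 mm cardboard tube, same cheek, same pin. Outer cheek faces 68 mm apart relaxed. The +y cheek and pin slide inward as one when the cheeks are squeezed. Origin on the axis midway between relaxed tips. Starts seated in the cups. 110 g.
- full: spring spindle, 160 mm long relaxed, axis along its y: 12 mm steel pin 46 mm long, square plywood cheek 76x76x4 mm, paper roll 66 mm in diameter, 38 mm wide, same cheek, same pin. Outer cheek faces 68 mm apart relaxed. The +y cheek and pin slide inward as one when the cheeks are squeezed. Origin on the axis midway between relaxed tips. Starts lying on its cheeks' flat edges, axis 38 mm up. 120 to 200 g.
- full_tip_fixed (a point): end of the roll spindle's fixed (-y) pin, on its axis. Either end may go into either cup. The pins run on under the fingers that squeeze the cheeks, so squeeze above the axis: on both spindles the pins reach 6 mm above the axis, the cheeks 38 mm.
- full_tip_sprung (a point): end of the roll spindle's sliding (+y) pin, on its axis.
- full_end (a joint): how far the roll spindle is compressed, m: 0 relaxed, 0.020 at its stop (140 mm long, cheeks 48 mm apart outside), 0.002 when seated in the cups. The spring pushes with 4 N relaxed, 8 N at the stop.
- empty_end (a joint): the same for the empty spindle.
- tray: fixed shallow open cork tray 125 x 215 mm (x, y), 25 mm high, walls and floor 4 mm. Origin at the centre of its underside, y along its long side. The spindle laid flat in it, along y, has its axis 42 mm above the console.
- dispenser: closed steel push dispenser, 145 mm tall: hemispherical bottom of 32 mm radius, body 64 mm in diameter to 82 mm up, shoulder, straight round neck 36 mm in diameter from 96 to 145 mm. Weighted low: stands upright by itself but rocks if touched. Origin at its lowest point, z up its axis. In the ring its lowest point lies about 14 mm below the ring's top. 320 g.
- key_bowl: bystander: low glass bowl with keys, 132 mm in diameter, 45 mm high; origin under its centre.
- torch: bystander: rubber-gripped aluminium torch lying on its side, 150 mm long along its x, 40 mm thick; origin under its middle.
- remote: bystander: blue plastic gate remote 40 x 70 x 14 mm; origin under its centre.
- wedge: bystander: wooden doorstop wedge 130 x 45 mm, 32 mm high at its +x end; origin under its centre.
Not all that is in view belongs to the job. There is more than one size of the tray; the job needs the larger. What is shaped like the full but purple is not meant.

How it is judged:
By the outcome, as a careful person would: the job done as asked, in the order asked, and still so for the second after the job is handed in, with the robot touching nothing.
It also fails if it takes over 72 s, if anything falls off the work surface, if the arm or the gripper's body presses on something with over 40 N, if the wrist force passes 120 N, or if a joint passes its speed limit or range.

## Working session

There is one attempt and no reset: what is moved stays moved. The work goes in short steps, Python scripts to look and compute and a tool call to move; the robot and the scene stay as the last step left them, time stands still between calls to the robot, and variables do not carry over. Pictures are saved under pics/ and viewed, and the job is handed in when it is done.

Besides the shell and the picture viewer there is one more tool, called after "Emit:" as name(argument=value, ...), one argument or row to a line, values as JSON. send_rows: Moves the arm, as the interface text tells. Its arguments: {"type":"object","properties":{"motion":{"type":"array"},"squeeze":{"type":"number"}},"required":["motion"]}

```bash
ls; mkdir -p pics
python3 - <<'E'
from rig import env
import cv2,numpy as np
s=env.state()
print({k:np.round(v,3).tolist() for k,v in s.items()})
for n in ("scene","side","wrist"):
    im=env.get_image(n)
    cv2.imwrite(f"pics/{n}0.png",im["color"][:,:,::-1])
    np.savez(f"pics/{n}0.npz",**im)
    print(n,im["mtx"].round(1).tolist(),im.get("cam_to_world",im.get("T_tool_cam")).round(3).tolist(),[k for k in im])
E
```

```text
pics
{'t': 0.0, 'joint_pos': [1.299, 0.707, -0.028, 1.485, 0.022, 0.951, -0.076], 'qd': [0.0, -0.001, -0.001, 0.0, 0.002, -0.0, -0.002], 'joint_efforts': [0.0, -88.323, 1.235, -23.617, 0.017, 0.007, 0.0], 'position': [0.131, -0.56, 0.231], 'orientation': [0.993, 0.115, -0.0, -0.001], 'wrist_force': [0.373, 0.436, 0.529], 'ft_torque': [-0.076, 0.012, -0.002], 'finger_gap': 0.086}
scene [[513.6, 0.0, 316.5], [0.0, 513.6, 232.4], [0.0, 0.0, 1.0]] [[0.454, -0.476, 0.753, 1.475], [0.891, 0.251, -0.378, -0.474], [-0.01, 0.843, 0.538, 0.788], [0.0, 0.0, 0.0, 1.0]] ['color', 'depth', 'mtx', 'cam_to_world']
side [[548.5, 0.0, 312.4], [0.0, 548.5, 242.0], [0.0, 0.0, 1.0]] [[-0.907, 0.233, -0.35, 0.007], [-0.42, -0.541, 0.729, 1.015], [-0.02, 0.808, 0.589, 0.906], [0.0, 0.0, 0.0, 1.0]] ['color', 'depth', 'mtx', 'cam_to_world']
wrist [[398.9, 0.0, 318.1], [0.0, 398.9, 240.5], [0.0, 0.0, 1.0]] [[-0.0, 0.953, 0.304, 0.078], [1.0, 0.001, -0.001, 0.001], [-0.001, 0.304, -0.953, -0.143], [0.0, 0.0, 0.0, 1.0]] ['color', 'depth', 'mtx', 'T_tool_cam']
```

View pics/scene0.png

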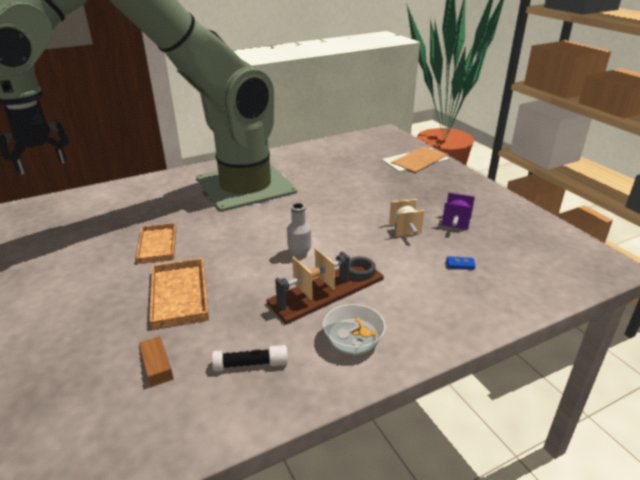

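View pics/side0.png

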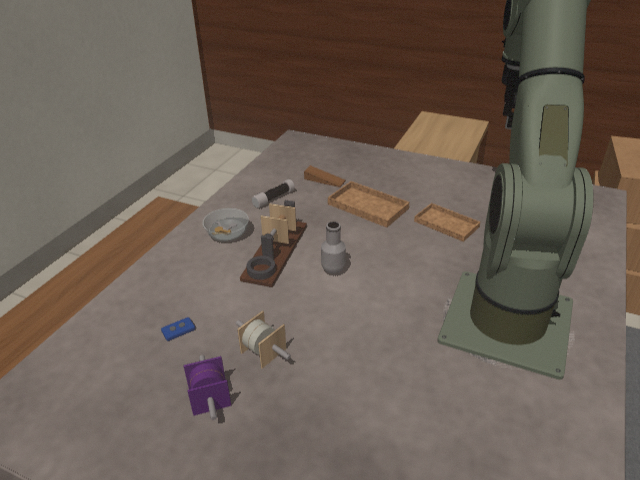

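View pics/wrist0.png

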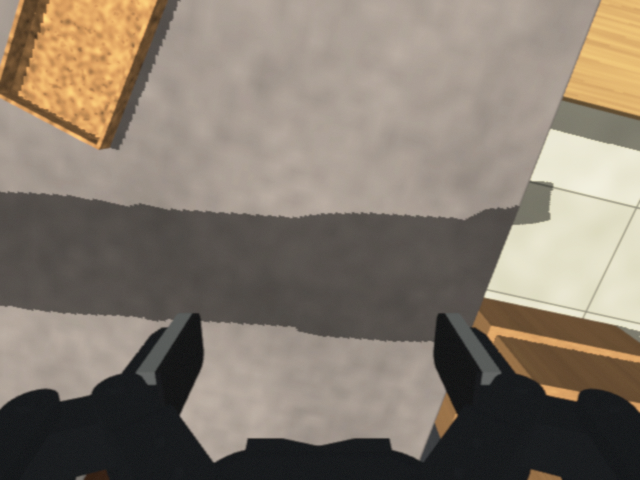

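The scene view shows these candidates:
- **Spindles:** the empty one in the stand at (310,277), the full one with the white roll at (405,218), and the purple decoy at (458,212).
- **Trays:** the large one at (180,292) and the small one at (157,243).
- **Dispenser:** at (299,230).

I choose the white-roll spindle and the larger tray. Next I measure.

```bash
cat > h.py <<'E'
import numpy as np,cv2
def cloud(d,T):
    z=d["depth"];K=d["mtx"];v,u=np.mgrid[:480,:640]
    P=np.stack([(u-K[0,2])/K[0,0]*z,-(v-K[1,2])/K[1,1]*z,-z,np.ones_like(z)],-1)@T.T
    P=P[...,:3]; P[z<=0]=np.nan
    return P
def quatR(q):
    from scipy.spatial.transform import Rotation as R
    return R.from_quat(q).as_matrix()
def Ttool(s):
    T=np.eye(4);T[:3,:3]=quatR(s["orientation"]);T[:3,3]=s["position"];return T
def topdown(P,C,x0,x1,y0,y1,res=0.002,zmin=-.02,zmax=.3):
    # image: row = x descending(up = +x), col = y descending (left=+y)
    P=P.reshape(-1,3);C=C.reshape(-1,3)
    m=(P[:,0]>x0)&(P[:,0]<x1)&(P[:,1]>y0)&(P[:,1]<y1)&(P[:,2]>zmin)&(P[:,2]<zmax)
    P=P[m];C=C[m];o=np.argsort(P[:,2]);P=P[o];C=C[o]
    H,W=int((x1-x0)/res),int((y1-y0)/res)
    im=np.zeros((H,W,3),np.uint8);hm=np.full((H,W),np.nan)
    r=np.clip(((x1-P[:,0])/res).astype(int),0,H-1);c=np.clip(((y1-P[:,1])/res).astype(int),0,W-1)
    im[r,c]=C;hm[r,c]=P[:,2];return im,hm
E
python3 - <<'E'
from h import *
Ps=[];Cs=[]
for n in("scene","side"):
    d=np.load(f"pics/{n}0.npz");P=cloud(d,d["cam_to_world"]);C=d["color"]
    Ps.append(P);Cs.append(C)
    for name,uv in dict(scene=dict(full=(405,210),disp=(298,207),tray=(180,292),small=(157,243),ring=(362,262),table=(330,400),bowl=(353,330)),side=dict(full=(258,335),disp=(334,226),tray=(368,203),ring=(262,268),table=(400,420)))[n].items():
        print(n,name,P[uv[1],uv[0]].round(3))
    im,hm=topdown(P,C,0.1,0.9,-.55,.55,0.002)
    cv2.imwrite(f"pics/td_{n}.png",cv2.resize(im[:,:,::-1],(800,582)) )
im,hm=topdown(np.concatenate([p.reshape(-1,3) for p in Ps]),np.concatenate([p.reshape(-1,3) for p in Cs]),.1,.9,-.55,.55,.002)
cv2.imwrite("pics/td.png",cv2.resize(im[:,:,::-1],(800,582)))
E
```

```text
scene full [0.484 0.298 0.071]
scene disp [ 0.455 -0.013  0.149]
scene tray [ 0.465 -0.336  0.006]
scene small [ 0.224 -0.338  0.006]
scene ring [0.591 0.096 0.03 ]
scene table [ 0.909 -0.165  0.001]
scene bowl [ 0.785 -0.044  0.023]
side full [0.472 0.324 0.065]
side disp [ 0.44  -0.011  0.143]
side tray [ 0.472 -0.356  0.003]
side ring [0.609 0.068 0.015]
side table [ 0.145  0.353 -0.006]
```

View pics/td.png

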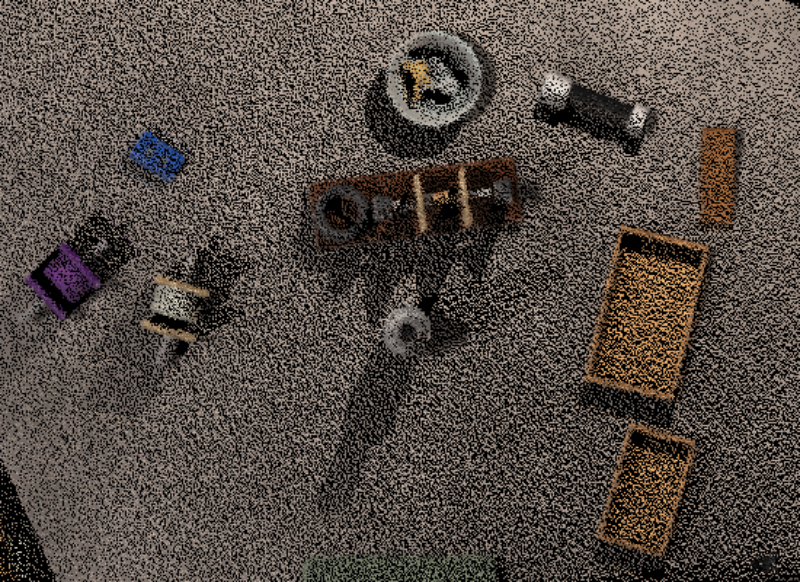

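Emit:
send_rows(
  motion=[
    [[95,-34,-20,0,1],[190,-68,-30,0,1],[285,-102,-40,0,1],[380,-136,-50,0,1],[380,-136,-50,0,1],[380,-136,-50,0,1],[380,-136,-50,0,1],[380,-136,-50,0,1],[380,-136,-50,0,1],[380,-136,-50,0,1]],
  ],
  squeeze=40,
)

```text
t: 0.98
position: [0.4726, -0.3381, 0.2813]
orientation: [0.993, 0.116, 0.0, -0.001]
wrist_force: [0.7, -0.7, 1.0]
finger_gap: 0.0853
```

```bash
cat > snap.py <<'E'
import sys
from rig import env
from h import *
n=sys.argv[1]
s=env.state();im=env.get_image("wrist")
T=Ttool(s)@im["T_tool_cam"]
np.savez(f"pics/{n}.npz",T=T,tool=Ttool(s),**im)
cv2.imwrite(f"pics/{n}.png",im["color"][:,:,::-1])
R=Ttool(s)
print("t",round(s["t"],2),"pos",np.round(s["position"],4),"psi",round(np.arctan2(R[1,0],R[0,0]),4),"zax",R[:3,2].round(3),"gap",round(s["finger_gap"],4),"F",np.round(s["wrist_force"],1),"q",np.round(s["joint_pos"],2))
E
python3 snap.py w1
```

```text
t 0.98 pos [ 0.4726 -0.3381  0.2813] psi 0.232 zax [ 0.     0.002 -1.   ] gap 0.0853 F [ 0.7 -0.7  1. ] q [ 0.55  0.67  0.03  1.38 -0.02  1.1  -0.76]
```

View pics/w1.png

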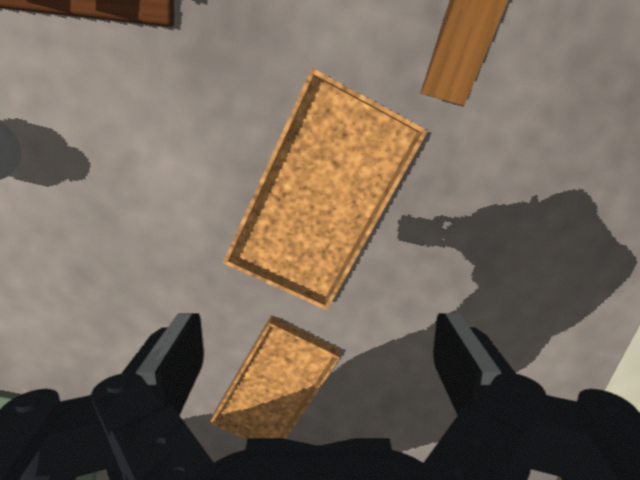

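```bash
cat > meas.py <<'E'
from h import *
def rayz(d,T,u,v,z):
    K=d["mtx"];r=T[:3,:3]@np.array([(u-K[0,2])/K[0,0],-(v-K[1,2])/K[1,1],-1.]);o=T[:3,3]
    return o+r*(z-o[2])/r[2]
E
python3 - <<'E'
from meas import *
d=np.load("pics/w1.npz");T=d["T"];P=cloud(d,T)
print("table z",P[30:200:40,250:260:5,2].round(4).ravel()[:6], P[200,350], P[230,160])
C=np.array([rayz(d,T,u,v,.025) for u,v in [(315,71),(428,130),(327,307),(227,263)]])
print(C.round(4));print("side",[np.linalg.norm(C[i]-C[(i+1)%4]).round(4) for i in range(4)])
m=(P[...,2]>.015)&(P[...,2]<.032)
m[:, :200]=0;m[:,435:]=0;m[310:]=0
hs=d["color"][m].mean(0);print(hs)
r=cv2.minAreaRect((P[m][:,:2]*1000).astype(np.float32));print(r,m.sum())
E
```

```text
table z [ 0.0006  0.0005  0.0002  0.0019  0.0008 -0.0004] [ 0.4706604  -0.37464755  0.00408801] [ 3.89090519e-01 -1.79111969e-01  3.61047411e-04]
[[ 0.5845 -0.3098  0.025 ]
 [ 0.5583 -0.4279  0.025 ]
 [ 0.3519 -0.3777  0.025 ]
 [ 0.378  -0.2613  0.025 ]]
side [np.float64(0.121), np.float64(0.2124), np.float64(0.1193), np.float64(0.2121)]
[168.76510801 123.28766749  76.23680613]
((467.64569091796875, -342.12725830078125), (125.28758239746094, 215.63864135742188), 76.65643310546875) 3657
```

Tray: centre (0.4676, -0.3425), axis at -13.4°, size 125x216 as expected. Now on to the stand.

Emit:
send_rows(
  motion=[
    [[53,-59,0,0.05,1],[106,-118,0,0.1,1],[160,-177,0,0.1,1],[213,-236,0,0.1,1],[213,-236,0,0.1,1],[213,-236,0,0.1,1],[213,-236,0,0.1,1],[213,-236,0,0.1,1],[213,-236,0,0.1,1]],
  ],
)

```text
t: 1.78
position: [0.6306, -0.047, 0.2818]
orientation: [0.997, 0.073, 0.002, -0.004]
wrist_force: [-0.6, 0.5, -0.2]
finger_gap: 0.0856
```

```bash
python3 snap.py w2
```

```text
t 1.78 pos [ 0.6306 -0.047   0.2818] psi 0.1453 zax [ 0.003  0.008 -1.   ] gap 0.0856 F [-0.6  0.5 -0.2] q [-0.01  0.76  0.08  1.16 -0.07  1.22 -1.35]
```

View pics/w2.png

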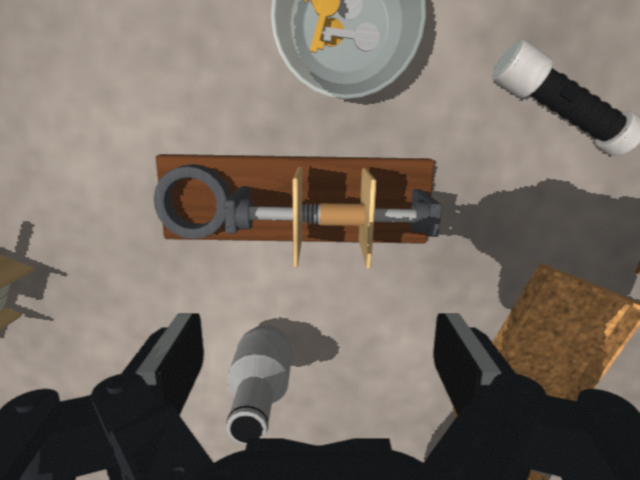

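Wrist view: the ring is at (192,202), the cups at (238,210) and (428,213), and the cheeks at (297,217) and (370,217). The bare tube between the cheeks confirms this is the empty spindle. Next I fit the geometry.

```bash
cat > stand.py <<'E'
import sys
from meas import *
d=np.load(f"pics/{sys.argv[1]}.npz");T=d["T"];P=cloud(d,T);C=d["color"].astype(int)
w=np.zeros((480,640),bool);w[100:300,140:460]=1
m=w&(P[...,2]>.008)&(P[...,2]<.022)
m=cv2.morphologyEx(m.astype(np.uint8),cv2.MORPH_OPEN,np.ones((3,3)))>0
n,l,st,_=cv2.connectedComponentsWithStats((w&(P[...,2]>.008)).astype(np.uint8));k=1+st[1:,4].argmax();m&=l==k
r=cv2.minAreaRect((P[m][:,:2]*1000).astype(np.float32));print("base",r,"z",np.median(P[m][:,2]))
print("table z",np.nanmedian(P[100:140,450:500,2]), np.nanmedian(P[260:300,200:260,2]))
# angle of long axis
bx=cv2.boxPoints(r);e=[bx[1]-bx[0],bx[2]-bx[1]];e=max(e,key=np.linalg.norm);e=e/np.linalg.norm(e);e*=np.sign(e[1])
print("dir",e,"origin est",np.array(r[0])-37.5*e, "psi",np.arctan2(-e[0],e[1]))
ex=np.array([e[1],-e[0]])
o=np.array(r[0])-37.5*e
Q=P.reshape(-1,3)*1000;q=np.stack([(Q[:,:2]-o)@ex,(Q[:,:2]-o)@e,Q[:,2]],-1)
q=q[w.ravel()&np.isfinite(q[:,0])]
def rep(name,mm):
    s=q[mm];print(name,len(s),"min",s.min(0).round(1),"max",s.max(0).round(1),"med",np.median(s,0).round(1))
z=q[:,2]
rep("cheek+y top",(z>100)&(q[:,1]>0)&(q[:,1]<50))
rep("cheek-y top",(z>100)&(q[:,1]<0)&(q[:,1]>-50))
rep("post +y",(z>85)&(q[:,1]>60)&(q[:,1]<105))
rep("post -y",(z>85)&(q[:,1]<-60)&(q[:,1]>-105))
rep("ring",(z>33)&(z<42)&(q[:,1]>100))
rep("pin+y",(z>60)&(z<85)&(q[:,1]>45)&(q[:,1]<65)&(abs(q[:,0])<15))
rep("pin-y",(z>60)&(z<85)&(q[:,1]<-45)&(q[:,1]>-65)&(abs(q[:,0])<15))
E
python3 stand.py w2
```

```text
base ((619.2426147460938, -23.73126220703125), (90.46880340576172, 284.7413024902344), 7.473606109619141) z 0.015448189254263112
table z 0.0006195733501322409 0.0005431914632772761
dir [-0.1300694   0.99150485] origin est [624.12021732 -60.91269302] psi 0.13043898
cheek+y top 496 min [-37.8  29.3 100.2] max [ 38.2  33.5 111.5] med [  5.2  30.9 109.4]
cheek-y top 547 min [-37.3 -32.8 100. ] max [ 38.2 -28.4 111.8] med [  2.4 -29.9 109.4]
post +y 665 min [-14.9  73.   85. ] max [15.3 94.3 91.4] med [ 1.1 85.3 88.8]
post -y 685 min [-14.6 -93.9  85. ] max [ 15.3 -72.5  91.9] med [  1.  -84.5  88.9]
ring 2164 min [-36.  103.9  33. ] max [ 36.9 176.5  40. ] med [  3.8 141.6  37.2]
pin+y 287 min [-5.  45.3 71.8] max [ 6.1 65.  80. ] med [ 1.4 54.9 76.5]
pin-y 289 min [ -5.1 -64.9  71.5] max [  6.1 -45.1  79.8] med [  1.5 -55.   76.7]
```

Run:
```python
from meas import *
d=np.load("pics/w2.npz");P=cloud(d,d["T_tool_cam"])*1000
for u,v in [(190,316),(195,318),(160,345),(198,350),(445,318),(440,330),(180,440)]: print(u,v,P[v,u].round(1))
m=(d["depth"]<.25)&(d["depth"]>0)
Q=P[m];
for s in(1,-1):
    q=Q[Q[:,1]*s>0]; print(s,q[:,2].max().round(1),np.sort(abs(q[q[:,2]>-40][:,1]))[[0,-1]].round(1))
    k=q[q[:,2]>q[:,2].max()-4]; print(k.min(0).round(1),k.max(0).round(1))
```

```text
190 316 [ 11.3 -43.1 -19.8]
195 318 [ 10.4 -41.6 -19.5]
160 345 [ 11.2 -46.8 -37.6]
198 350 [ -1.7 -41.4 -20.5]
445 318 [ 11.1  44.5 -20.9]
440 330 [  5.4  43.8 -19.1]
180 440 [ 17.8 -25.7 -81.3]
1 -12.8 [43.1 57.7]
[ -9.7  43.5 -16.8] [  9.9  44.4 -12.8]
-1 -12.9 [40.9 55.7]
[ -9.7 -45.6 -16.8] [ 10.9 -41.1 -12.9]
```

```bash
cat > go.py <<'E'
import sys
from rig import env
from h import *
# target x y z psi(or 'k' keep) -> shift in tool axes mm, turn
s=env.state();R=Ttool(s);psi=np.arctan2(R[1,0],R[0,0])
t=[float(a) for a in sys.argv[1:5]]
d=(np.array(t[:3])-s["position"])@R[:3,:3]*1000
tu=-(t[3]-psi)
print("t",round(s["t"],2),"pos",np.round(s["position"],4),"psi",round(psi,4),"zax",R[:3,2].round(4),"gap",round(s["finger_gap"],4),"F",np.round(s["wrist_force"],1))
print("shift",d.round(1),"turn",round((tu+np.pi)%(2*np.pi)-np.pi,4))
E
python3 go.py .6244 -.0607 .12 .1304
```

```text
t 1.83 pos [ 0.6295 -0.051   0.2819] psi 0.1425 zax [ 0.0021  0.0052 -1.    ] gap 0.0852 F [-1. -1.  0.]
shift [ -6.8   9.7 161.8] turn 0.0121
```

Emit:
send_rows(
  motion=[
    [[-7,9.7,41,0.012,1],[-7,9.7,82,0.012,1],[-7,9.7,123,0.012,1],[-7,9.7,162,0.012,1],[-7,9.7,162,0.012,1],[-7,9.7,162,0.012,1],[-7,9.7,162,0.012,1],[-7,9.7,162,0.012,1],[-7,9.7,162,0.012,1],[-7,9.7,162,0.012,1]],
  ],
)

```text
t: 2.67
position: [0.6248, -0.0608, 0.1213]
orientation: [0.998, 0.065, 0.002, -0.002]
wrist_force: [0.2, 0.1, 0.1]
finger_gap: 0.0856
```

```bash
python3 snap.py w3; python3 stand.py w3;python3 go.py .6244 -.0607 .078 .1304
```

```text
t 2.67 pos [ 0.6248 -0.0608  0.1213] psi 0.1305 zax [ 0.004  0.005 -1.   ] gap 0.0856 F [0.2 0.1 0.1] q [ 0.02  0.92  0.06  1.41 -0.08  0.81 -1.33]
base ((624.0574951171875, -51.42823028564453), (88.44554901123047, 206.802978515625), 7.418098449707031) z 0.015444869557557112
table z 0.0004940067201426035 0.07706875537747435
dir [-0.12910874  0.99163043] origin est [628.89907312 -88.61437225] psi 0.12947015
cheek+y top 6 min [ 11.   0. 101.] max [ 35.7   0.  109.2] med [ 29.1   0.  106.1]
cheek-y top 1068 min [ -1.7  -4.4 100. ] max [ 37.5  -0.  111.6] med [ 20.5  -1.3 109.1]
post +y 647 min [-10.  60.  85.] max [ 37.3 105.  111.1] med [ 7.  61.7 94.4]
t 2.72 pos [ 0.6246 -0.0608  0.121 ] psi 0.1304 zax [ 0.0036  0.0051 -1.    ] gap 0.0854 F [ 0.4 -0.9  0.3]
shift [-0.4  0.  43. ] turn 0.0Traceback (most recent call last):
  File "stand.py", line 23, in <module>
    rep("post -y",(z>85)&(q[:,1]<-60)&(q[:,1]>-105))
    ~~~^^^^^^^^^^^^^^^^^^^^^^^^^^^^^^^^^^^^^^^^^^^^^
  File "stand.py", line 18, in rep
    s=q[mm];print(name,len(s),"min",s.min(0).round(1),"max",s.max(0).round(1),"med",np.median(s,0).round(1))
                                    ~~~~~^^^
    return umr_minimum(a, axis, None, out, keepdims, initial, where)
ValueError: zero-size array to reduction operation minimum which has no identity
```

View pics/w3.png

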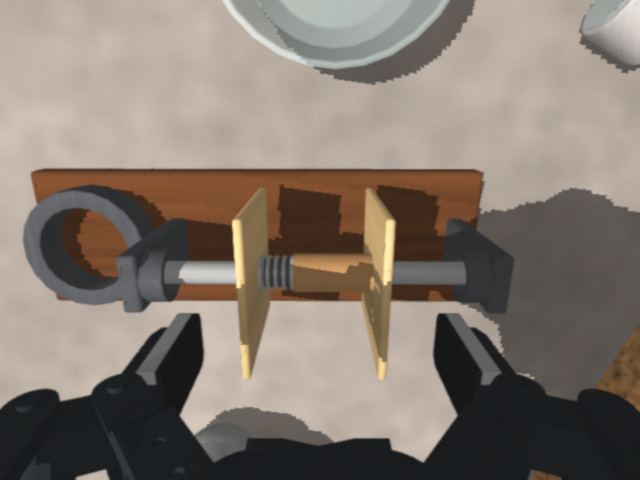

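Emit:
send_rows(
  motion=[
    [[-0.4,0,22,0,1],[-0.4,0,43,0,1],[-0.4,0,43,0,1],[-0.4,0,43,0,1],[-0.4,0,43,0,1],[-0.4,0,43,0,0.8],[-0.4,0,43,0,0.7],[-0.4,0,43,0,0.6],[-0.4,0,43,0,0.5],[-0.4,0,43,0,0.4]],
  ],
  squeeze=40,
)

```text
t: 3.55
position: [0.6245, -0.0607, 0.0784]
orientation: [0.998, 0.065, 0.002, -0.002]
wrist_force: [-0.6, 0.6, -1.4]
finger_gap: 0.0466
```

```bash
python3 snap.py w4; python3 go.py .6244 -.0607 .078 .1304
```

```text
t 3.55 pos [ 0.6245 -0.0607  0.0784] psi 0.1304 zax [ 0.004  0.005 -1.   ] gap 0.0466 F [-0.6  0.6 -1.4] q [ 0.02  0.98  0.06  1.43 -0.08  0.73 -1.33]
t 3.6 pos [ 0.6244 -0.0606  0.0782] psi 0.1305 zax [ 0.0037  0.0052 -1.    ] gap 0.047 F [ 0.1 -0.3 -1. ]
shift [-0.   0.1  0.2] turn 0.0001
```

View pics/w4.png

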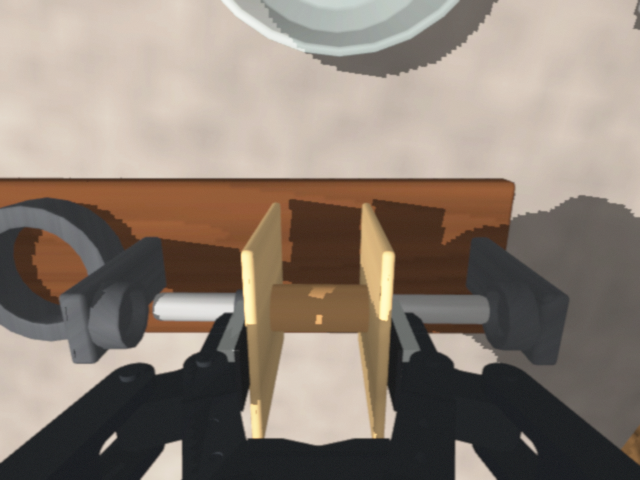

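```bash
cat > tips.py <<'E'
import sys
from meas import *
d=np.load(f"pics/{sys.argv[1]}.npz");P=cloud(d,d["T"])*1000
o=np.array([624.4,-60.7]);e=np.array([-.1301,.9915]);ex=np.array([e[1],-e[0]])
q=np.stack([(P[...,:2]-o)@ex,(P[...,:2]-o)@e,P[...,2]],-1)
for v in (301,305,309,314):
  for c in list(range(140,170,4))+list(range(472,508,4)): print(v,c,q[v,c].round(1))
E
python3 tips.py w4
```

```text
301 140 [ 1.2 75.6 66.1]
301 144 [ 0.9 74.3 65.3]
301 148 [-0.3 73.7 62.9]
301 152 [-13.4  84.3  36.1]
301 156 [ 3.9 66.2 71.6]
301 160 [ 3.4 65.  70.5]
301 164 [ 3.7 63.1 71.1]
301 168 [ 4.3 61.  72.2]
301 472 [  4.2 -64.6  71.7]
301 476 [  3.9 -66.5  71.1]
301 480 [  4.6 -67.5  72.7]
301 484 [  4.5 -69.3  72.4]
301 488 [  1.  -74.3  65.2]
301 492 [  1.2 -75.7  65.7]
301 496 [  0.9 -77.8  64.9]
301 500 [  1.9 -78.5  67. ]
301 504 [  9.6 -72.2  82.9]
305 140 [-0.7 75.9 65.9]
305 144 [-1.1 74.5 65.2]
305 148 [-2.1 73.8 63.2]
305 152 [-26.2  94.4  15. ]
305 156 [ 2.6 66.  72.6]
305 160 [ 2.4 64.5 72.2]
305 164 [ 2.4 62.9 72.1]
305 168 [ 2.5 61.2 72.3]
305 472 [  3.4 -64.   73.8]
305 476 [  3.3 -65.7  73.7]
305 480 [  3.8 -66.9  74.6]
305 484 [  3.  -69.2  73.1]
305 488 [  2.9 -70.9  72.9]
305 492 [ -0.7 -76.   65.7]
305 496 [ -0.7 -77.8  65.5]
305 500 [  0.7 -78.1  68.5]
305 504 [  7.5 -72.8  82.1]
309 140 [-2.4 76.  66.4]
309 144 [-2.1 73.9 67.1]
309 148 [-3.3 73.3 64.7]
309 152 [-28.4  94.4  15.6]
309 156 [ 0.6 66.4 72.3]
309 160 [ 1.4 64.  73.8]
309 164 [ 1.3 62.4 73.6]
309 168 [ 0.7 61.3 72.4]
309 472 [  2.  -63.8  74.7]
309 476 [  1.6 -65.8  73.9]
309 480 [  2.6 -66.5  75.9]
309 484 [  2.1 -68.6  74.8]
309 488 [  1.9 -70.4  74.5]
309 492 [ -2.5 -76.2  65.8]
309 496 [ -2.8 -78.2  65.2]
309 500 [ -1.3 -78.5  68.1]
309 504 [  0.  -78.8  70.8]
314 140 [-4.9 76.3 66.3]
314 144 [-4.7 74.4 66.7]
314 148 [-5.1 73.1 65.7]
314 152 [-32.   95.1  14.9]
314 156 [-1.9 66.8 71.9]
314 160 [-1.1 64.5 73.3]
314 164 [-1.3 63.  73. ]
314 168 [-1.4 61.4 72.9]
314 472 [ -0.  -63.9  75.1]
314 476 [  0.1 -65.4  75.3]
314 480 [  0.4 -66.8  75.9]
314 484 [ -0.1 -68.8  74.9]
314 488 [  0.3 -70.1  75.7]
314 492 [ -4.3 -75.9  67. ]
314 496 [ -4.4 -77.7  66.8]
314 500 [ -3.1 -78.2  69.3]
314 504 [ -1.2 -78.1  72.8]
```

Emit:
send_rows(
  motion=[
    [[0,-2,0,0,0.4],[0,-2,-3,0,0.4],[0,-2,-10,0,0.4],[0,-2,-25,0,0.4],[0,-2,-55,0,0.4],[0,-2,-90,0,0.4],[0,-2,-120,0,0.4],[0,-2,-120,0,0.4],[0,-2,-120,0,0.4]],
  ],
)

```text
t: 4.35
position: [0.6242, -0.0593, 0.2001]
orientation: [0.998, 0.065, 0.003, -0.002]
wrist_force: [-0.1, 0.3, -2.1]
finger_gap: 0.0466
```

```bash
python3 snap.py w5; python3 go.py .4676 -.3425 .19 1.337
```

```text
t 4.35 pos [ 0.6242 -0.0593  0.2001] psi 0.1305 zax [ 0.007  0.005 -1.   ] gap 0.0466 F [-0.1  0.3 -2.1] q [ 0.01  0.82  0.08  1.33 -0.07  0.99 -1.34]
t 4.4 pos [ 0.6236 -0.0592  0.1986] psi 0.1305 zax [ 0.0042  0.0052 -1.    ] gap 0.0468 F [ 0.3  0.7 -2.6]
shift [-191.6  260.6    6.5] turn -1.2065
```

View pics/w5.png

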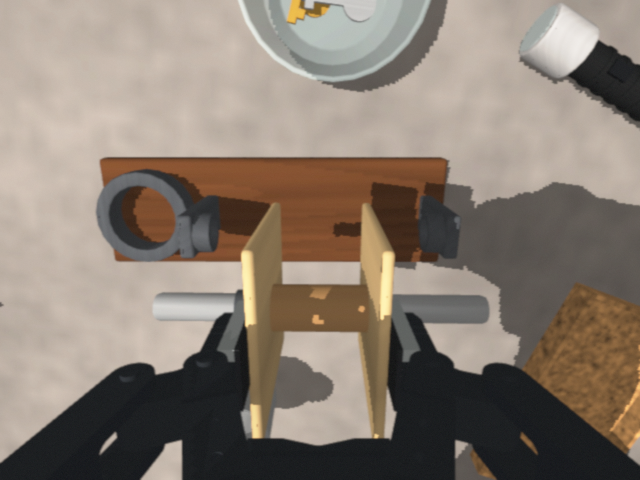

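The empty spindle is out of the cups, with its pins at (155,307) and (488,308). On to the tray.

Emit:
send_rows(
  motion=[
    [[-20,26,0,-0.12,0.4],[-40,52,0,-0.24,0.4],[-60,78,0,-0.36,0.4],[-80,104,0,-0.48,0.4],[-100,130,0,-0.6,0.4],[-120,157,0,-0.72,0.4],[-140,184,0,-0.84,0.4],[-158,210,0,-0.96,0.4],[-175,236,2,-1.08,0.4],[-191,260,6,-1.2,0.4]],
  ],
)

```text
t: 5.23
position: [0.4668, -0.3433, 0.1898]
orientation: [0.785, 0.619, 0.003, -0.001]
wrist_force: [0.4, -0.1, -1.2]
finger_gap: 0.0472
```

Emit:
send_rows(
  motion=[
    [[0,0,0,0,0.4],[0,0,0,0,0.4],[0,0,0,0,0.4]],
  ],
)

```text
t: 5.48
position: [0.4668, -0.3426, 0.1891]
orientation: [0.785, 0.619, 0.003, -0.002]
wrist_force: [0.5, 0.5, -1.1]
finger_gap: 0.0469
```

```bash
python3 snap.py w6; python3 go.py .4676 -.3425 .1 1.337
python3 - <<'E'
from meas import *
d=np.load("pics/w6.npz");P=cloud(d,d["T_tool_cam"])*1000
for u in (170,190,210,420,445,470): 
    c=P[285:335,u];i=np.nanargmax(-c[:,2]+0*c[:,2]);print(u,c[i].round(1), 285+i, c[::10].round(1).tolist())
E
```

```text
t 5.48 pos [ 0.4668 -0.3426  0.1891] psi 1.3347 zax [ 0.003  0.007 -1.   ] gap 0.0469 F [ 0.5  0.5 -1.1] q [ 0.75  0.78 -0.34  1.52  0.29  0.9   0.08]
t 5.53 pos [ 0.4672 -0.3422  0.1894] psi 1.3358 zax [ 0.0031  0.0068 -1.    ] gap 0.0465 F [ 1.  -0.8 -0.5]
shift [-0.9  0.3 89.4] turn -0.0012
170 [  1.5 -60.    4.6] 306 [[nan, nan, nan], [3.6, -61.8, 10.4], [1.1, -60.6, 6.1], [-3.1, -60.8, 5.3], [-111.1, -137.5, 187.1]]
190 [ -0.3 -52.    4.5] 310 [[-70.6, -114.9, 187.1], [4.4, -52.8, 8.8], [1.4, -52.1, 5.6], [-2.9, -52.3, 4.9], [-111.4, -119.0, 187.6]]
210 [  6.  -35.6 -24.8] 334 [[-59.3, -89.4, 161.8], [4.1, -44.7, 9.5], [1.0, -44.1, 6.3], [-3.5, -44.4, 6.1], [-110.5, -99.9, 186.1]]
420 [  6.2  34.9 -25.2] 334 [[-59.8, 85.6, 162.9], [4.1, 43.4, 9.5], [nan, nan, nan], [-1.7, 42.2, 2.7], [6.0, 36.4, -18.8]]
445 [-1.4 52.   1.3] 316 [[-60.2, 106.7, 163.8], [4.3, 53.8, 9.1], [1.9, 52.6, 4.5], [nan, nan, nan], [-111.6, 118.9, 187.9]]
470 [-1.6 62.5  2.6] 315 [[-70.5, 137.2, 187.0], [3.6, 64.8, 10.4], [2.3, 62.5, 3.7], [-1.6, 62.5, 2.6], [-111.5, 142.2, 187.7]]
```

View pics/w6.png

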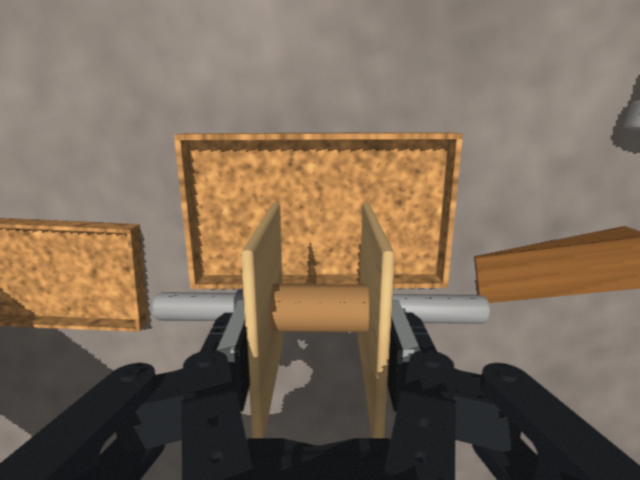

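Emit:
send_rows(
  motion=[
    [[-1,0,40,0,0.4],[-1,0,80,0,0.4],[-1,0,110,0,0.4],[-1,0,126,0,0.4],[-1,0,133,0,0.4],[-1,0,135,0,0.4],[-1,0,136,0,0.4],[-1,0,136,0,0.4],[-1,0,136,0,0.4]],
  ],
)

```text
t: 6.28
position: [0.4679, -0.3424, 0.0545]
orientation: [0.785, 0.619, 0.004, -0.001]
wrist_force: [-0.2, -0.4, -0.8]
finger_gap: 0.047
```

```bash
python3 snap.py w7; python3 go.py .4676 -.3425 .052 1.337
```

```text
t 6.28 pos [ 0.4679 -0.3424  0.0545] psi 1.3357 zax [ 0.004  0.006 -1.   ] gap 0.047 F [-0.2 -0.4 -0.8] q [ 0.71  0.97 -0.26  1.62  0.37  0.6   0.01]
t 6.33 pos [ 0.4678 -0.3424  0.0544] psi 1.3357 zax [ 0.0043  0.006  -1.    ] gap 0.047 F [ 0.1 -0.6 -1.9]
shift [-0.1 -0.2  2.4] turn -0.0013
```

View pics/w7.png

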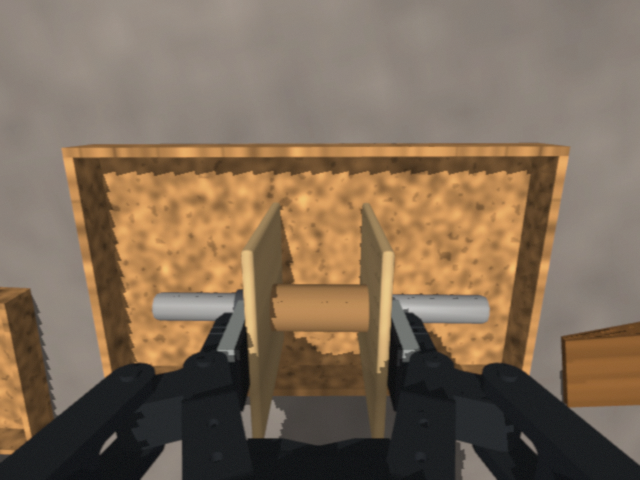

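Emit:
send_rows(
  motion=[
    [[0,0,1,0,0.4],[0,0,2,0,0.4],[0,0,2.5,0,0.4],[0,0,2.5,0,0.4],[0,0,2.5,0,0.4]],
  ],
)

```text
t: 6.75
position: [0.4681, -0.3429, 0.0528]
orientation: [0.785, 0.619, 0.004, -0.0]
wrist_force: [-1.4, 0.6, 14.9]
finger_gap: 0.0468
```

Emit:
send_rows(
  motion=[
    [[0,0,-0.5,0,0.6],[0,0,-0.5,0,0.7],[0,0,-0.5,0,0.8],[0,0,-0.5,0,0.9],[0,0,-0.5,0,1],[0,0,-0.5,0,1],[0,0,-0.5,0,1],[0,0,-0.5,0,1]],
  ],
)

```text
t: 7.42
position: [0.4681, -0.3429, 0.0533]
orientation: [0.785, 0.619, 0.004, -0.0]
wrist_force: [-0.1, 0.5, -0.8]
finger_gap: 0.0854
```

```bash
python3 snap.py w8
```

```text
t 7.42 pos [ 0.4681 -0.3429  0.0533] psi 1.3354 zax [ 0.005  0.005 -1.   ] gap 0.0854 F [-0.1  0.5 -0.8] q [ 0.71  0.97 -0.26  1.63  0.38  0.59  0.01]
```

View pics/w8.png

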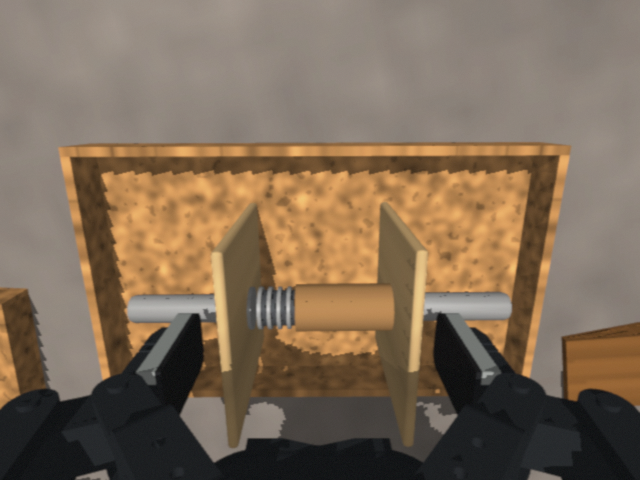

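Emit:
send_rows(
  motion=[
    [[0,0,-40,0,1],[0,0,-80,0,1],[0,0,-120,0,1],[30,-7,-160,0,1],[65,-15,-190,0,1],[105,-24,-215,0,1],[145,-33,-225,0,1],[185,-42,-225,0,1],[225,-51,-225,0,1],[265,-59,-225,0,1]],
  ],
)

```text
t: 8.3
position: [0.4705, -0.0873, 0.28]
orientation: [0.785, 0.619, 0.004, 0.0]
wrist_force: [2.0, 0.0, -0.6]
finger_gap: 0.0856
```

```bash
python3 snap.py w9;  python3 go.py .475 .29 .28 1.297
```

```text
t 8.3 pos [ 0.4705 -0.0873  0.28  ] psi 1.3349 zax [ 0.006  0.005 -1.   ] gap 0.0856 F [ 2.   0.  -0.6] q [ 0.33  0.51 -0.36  1.74  0.21  0.92 -0.35]
t 8.35 pos [ 0.4711 -0.0787  0.2803] psi 1.3441 zax [ 0.0071  0.0086 -0.9999] gap 0.0856 F [ 1.6 13.8  1.8]
shift [360.1 -79.1   3.5] turn 0.0471
```

View pics/w9.png

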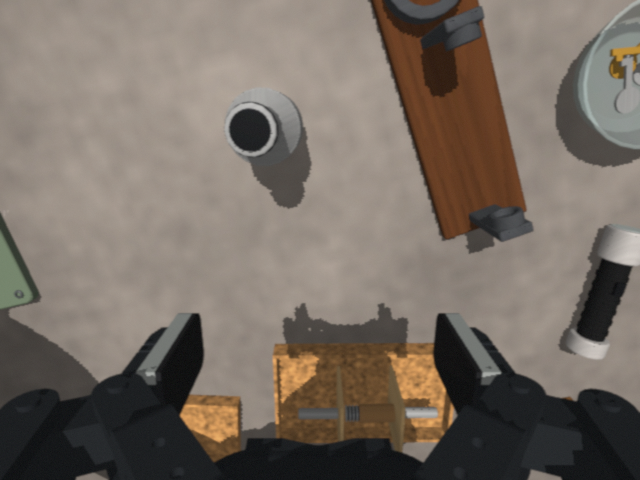

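Emit:
send_rows(
  motion=[
    [[40,-9,0,0,1],[80,-18,0,0,1],[120,-27,0,0,1],[160,-36,0,0,1],[200,-45,0,0.02,1],[240,-53,0,0.03,1],[280,-62,0,0.04,1],[320,-70,0,0.05,1],[345,-76,0,0.05,1],[360,-79,0,0.05,1]],
  ],
)

```text
t: 9.18
position: [0.4738, 0.2941, 0.2833]
orientation: [0.797, 0.604, 0.006, -0.002]
wrist_force: [-1.0, -0.6, -0.2]
finger_gap: 0.0854
```

Emit:
send_rows(
  motion=[
    [[0,0,0,0,1],[0,0,0,0,1]],
  ],
)

```text
t: 9.35
position: [0.4733, 0.2948, 0.283]
orientation: [0.796, 0.605, 0.005, -0.002]
wrist_force: [0.4, -0.1, 0.0]
finger_gap: 0.085
```

```bash
python3 snap.py w10
python3 - <<'E'
from meas import *
d=np.load("pics/w9.npz");T=d["T"];P=cloud(d,T)
print("disp",rayz(d,T,252,130,.145))
m=(P[...,2]>.135)&(P[...,2]<.155);m[:, :200]=0;m[:,320:]=0;m[220:]=0
q=P[m];print(len(q),q.min(0),q.max(0),cv2.minEnclosingCircle((q[:,:2]*1000).astype(np.float32)))
E
```

```text
t 9.35 pos [0.4733 0.2948 0.283 ] psi 1.2998 zax [ 0.006  0.01  -1.   ] gap 0.085 F [ 0.4 -0.1  0. ] q [-0.45  0.63 -0.31  1.47  0.2   1.06 -1.07]
disp [ 0.44412561 -0.01224869  0.145     ]
2351 [ 0.42533611 -0.03028365  0.13809234] [0.46135868 0.00645004 0.14900198] ((443.0291748046875, -11.811766624450684), 18.472976684570312)
```

View pics/w10.png

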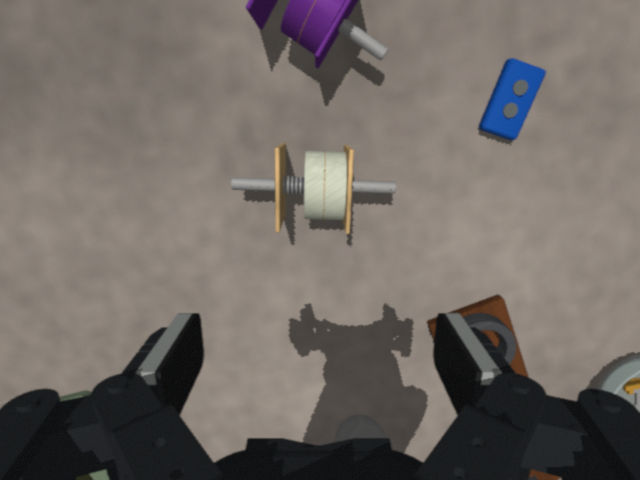

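The white-roll spindle has its pin tips at (232,184) and (396,188), cheeks at (281,188) and (349,190), and the coil on the left. The purple one at (315,25) is separate.

```bash
cat > full.py <<'E'
import sys
from meas import *
from h import *
d=np.load(f"pics/{sys.argv[1]}.npz");T=d["T"];P=cloud(d,T);
w=np.zeros((480,640),bool);u0,u1,v0,v1=map(int,sys.argv[2:6]);w[v0:v1,u0:u1]=1
dz=float(sys.argv[6]) if len(sys.argv)>6 else 0
m=w&(P[...,2]>.02+dz)
n,l,st,_=cv2.connectedComponentsWithStats(m.astype(np.uint8));k=1+st[1:,4].argmax();m=l==k
q=P[m]*1000
ch=q[q[:,2]>69+1000*dz] if not dz else q[q[:,2]>q[:,2].max()-7]
# axis from pins: points with z 36..48
r=cv2.minAreaRect((q[:,:2]).astype(np.float32));print("rect",r)
pin=q[(abs(q[:,2]-41-1000*dz)<5)]
c=np.array(r[0])
mu=np.median(q[:,:2],0)
pf=q[np.linalg.norm(q[:,:2]-c,axis=1)>42]
pf=pf[abs(pf[:,2]-41-1000*dz)<8]
vx,vy,x0,y0=cv2.fitLine(pf[:,:2].astype(np.float32),cv2.DIST_HUBER,0,.01,.01).ravel()
e=np.array([vx,vy]);e*=np.sign(e[0]);p0=np.array([x0,y0])
a=(pf[:,:2]-p0)@e;print("pin line",p0,e,"extent",a.min(),a.max(),"len",np.ptp(a),"mid",p0+e*(a.min()+a.max())/2,"psi",np.arctan2(e[0],-e[1]))
n=np.array([-e[1],e[0]])
mid=p0+e*(a.min()+a.max())/2
for s in(-1,1):
    g=pf[((pf[:,:2]-mid)@e)*s>0];print("pin top z",np.percentile(g[:,2],[50,90]).round(1))
for s in(-1,1):
    g=ch[((ch[:,:2]-mid)@e)*s>0];b=(g[:,:2]-mid)@e;bn=(g[:,:2]-mid)@n
    print("cheek",s,len(g),"along",b.min().round(1),b.max().round(1),"across",bn.min().round(1),bn.max().round(1),"z",np.median(g[:,2]).round(1))
print("table",np.nanmedian(P[210:230,240:270,2]))
E
python3 full.py w10 215 410 130 245
```

```text
rect ((495.0026550292969, 297.71142578125), (78.68319702148438, 92.60237121582031), 37.767425537109375)
pin line [510.61636 298.67468] [ 0.95258784 -0.30426374] extent -63.38024384677345 41.89872172611283 len 105.27896557288628 mid [500.38484512 301.94270676] psi 1.2616309
pin top z [44.9 47.4]
pin top z [43.3 44.5]
cheek -1 998 along -35.5 -0.0 across -17.0 13.0 z 70.6
cheek 1 489 along 0.1 7.3 across -39.4 35.9 z 75.8
table 0.0007215168304232633
```

```bash
sed -i 's/^n,l,st,_=.*$/m=cv2.morphologyEx(m.astype(np.uint8),cv2.MORPH_OPEN,np.ones((2,2)))>0/; s/^ch=.*/ch=q[q[:,2]>73+1000*dz]/' full.py
python3 full.py w10 215 410 140 245
```

```text
rect ((nan, nan), (0.0, 0.0), 0.0)Traceback (most recent call last):
  File "full.py", line 18, in <module>
    vx,vy,x0,y0=cv2.fitLine(pf[:,:2].astype(np.float32),cv2.DIST_HUBER,0,.01,.01).ravel()
                ~~~~~~~~~~~^^^^^^^^^^^^^^^^^^^^^^^^^^^^^^^^^^^^^^^^^^^^^^^^^^^^^^
cv2.error: OpenCV(4.12.0) /io/opencv/modules/imgproc/src/linefit.cpp:50: error: (-215:Assertion failed) count > 0 in function 'fitLine2D_wods'
```

```bash
sed -i 's/^m=cv2.*$/m\&=cv2.morphologyEx(m.astype(np.uint8),cv2.MORPH_OPEN,np.ones((3,3)))>0/' full.py
python3 full.py w10 215 410 140 245; python3 go.py .475 .30 .28 1.297
```

```text
rect ((473.89599609375, 308.1474304199219), (75.40779113769531, 159.49110412597656), 73.19782257080078)
pin line [473.81482 308.90515] [ 0.95726645 -0.28920743] extent -79.44852029470199 80.04249409669009 len 159.49101439139207 mid [474.09911493 308.81926055] psi 1.2773975
pin top z [43.3 44.8]
pin top z [43.2 44.7]
cheek -1 371 along -34.0 -29.9 across -37.7 37.0 z 76.2
cheek 1 392 along 29.9 34.2 across -38.4 36.8 z 76.1
table 0.0007215168304232633
t 9.4 pos [0.4738 0.2935 0.2832] psi 1.2981 zax [ 0.0062  0.0096 -0.9999] gap 0.0855 F [-0.2 -0.3 -0.4]
shift [ 6.5 -0.6  3.3] turn 0.0011
```

```bash
python3 go.py .474 .3083 .1 1.2774
```

```text
t 9.4 pos [0.4738 0.2935 0.2832] psi 1.2981 zax [ 0.0062  0.0096 -0.9999] gap 0.0855 F [-0.2 -0.3 -0.4]
shift [ 12.3  -4.4 183.3] turn 0.0207
```

Emit:
send_rows(
  motion=[
    [[12,-4.4,40,0.02,1],[12,-4.4,80,0.02,1],[12,-4.4,120,0.02,1],[12,-4.4,150,0.02,1],[12,-4.4,165,0.02,1],[12,-4.4,165,0.02,1],[12,-4.4,165,0.02,1],[12,-4.4,165,0.02,1]],
  ],
)

```text
t: 10.07
position: [0.4745, 0.3075, 0.1198]
orientation: [0.803, 0.596, 0.006, -0.002]
wrist_force: [-0.2, 0.9, 0.9]
finger_gap: 0.0854
```

```bash
python3 snap.py w11;python3 go.py .474 .3083 .046 1.2774
```

```text
t 10.07 pos [0.4745 0.3075 0.1198] psi 1.2772 zax [ 0.008  0.01  -1.   ] gap 0.0854 F [-0.2  0.9  0.9] q [-0.51  0.84 -0.24  1.66  0.29  0.66 -1.19]
t 10.12 pos [0.4745 0.3077 0.1199] psi 1.2773 zax [ 0.008   0.0107 -0.9999] gap 0.0849 F [-0.4  0.4  0.6]
shift [-0.5 -1.  73.9] turn -0.0001
```

View pics/w11.png

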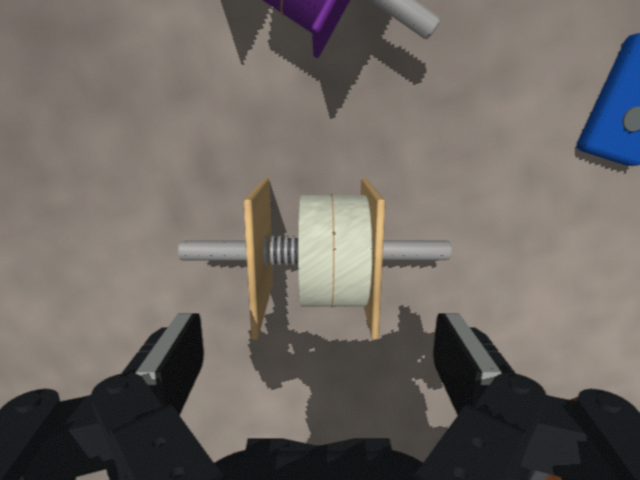

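Emit:
send_rows(
  motion=[
    [[-0.5,-1,30,0,1],[-0.5,-1,60,0,1],[-0.5,-1,74,0,1],[-0.5,-1,74,0,1],[-0.5,-1,74,0,1],[-0.5,-1,74,0,0.8],[-0.5,-1,74,0,0.7],[-0.5,-1,74,0,0.6],[-0.5,-1,74,0,0.5],[-0.5,-1,74,0,0.4]],
  ],
  squeeze=40,
)

```text
t: 10.95
position: [0.4752, 0.3092, 0.0485]
orientation: [0.803, 0.596, 0.009, -0.002]
wrist_force: [-1.4, -0.6, 21.6]
finger_gap: 0.0474
```

```bash
python3 snap.py w12;python3 go.py .474 .3083 .046 1.2774
```

```text
t 10.95 pos [0.4752 0.3092 0.0485] psi 1.2773 zax [ 0.011  0.013 -1.   ] gap 0.0474 F [-1.4 -0.6 21.6] q [-0.53  0.96 -0.2   1.7   0.33  0.5  -1.23]
t 11.0 pos [0.4752 0.3092 0.0484] psi 1.2772 zax [ 0.0115  0.0132 -0.9998] gap 0.0469 F [-1.6 -1.  23.9]
shift [-1.2 -0.9  2.4] turn -0.0002
```

View pics/w12.png

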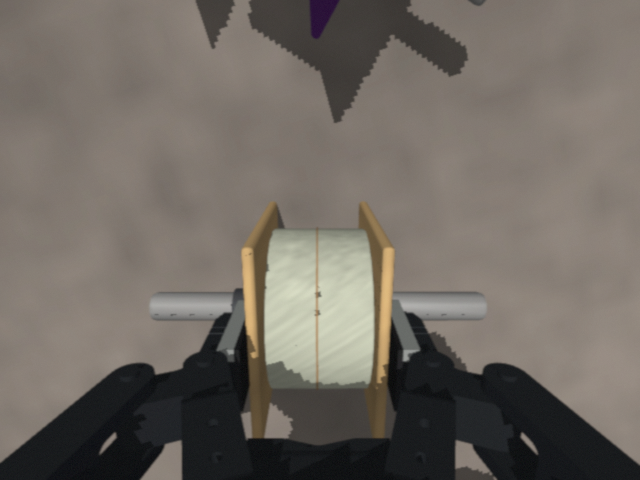

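Emit:
send_rows(
  motion=[
    [[0,0,-5,0,0.4],[0,0,-20,0,0.4],[0,0,-50,0,0.4],[0,0,-90,0,0.4],[0,0,-130,0,0.4],[0,0,-160,0,0.4],[0,0,-170,0,0.4],[0,0,-170,0,0.4]],
  ],
)

```text
t: 11.67
position: [0.4741, 0.3074, 0.2223]
orientation: [0.803, 0.596, 0.011, -0.002]
wrist_force: [-1.0, -0.4, -1.4]
finger_gap: 0.0467
```

```bash
python3 snap.py w13;python3 go.py .6244 -.0607 .22 .1304
```

```text
t 11.67 pos [0.4741 0.3074 0.2223] psi 1.2769 zax [ 0.016  0.016 -1.   ] gap 0.0467 F [-1.  -0.4 -1.4] q [-0.48  0.7  -0.29  1.56  0.24  0.9  -1.14]
t 11.72 pos [0.4736 0.307  0.2202] psi 1.277 zax [ 0.014   0.0148 -0.9998] gap 0.0471 F [ 0.6 -0.1 -2. ]
shift [-308.2  250.8   -3.1] turn 1.1466
```

View pics/w13.png

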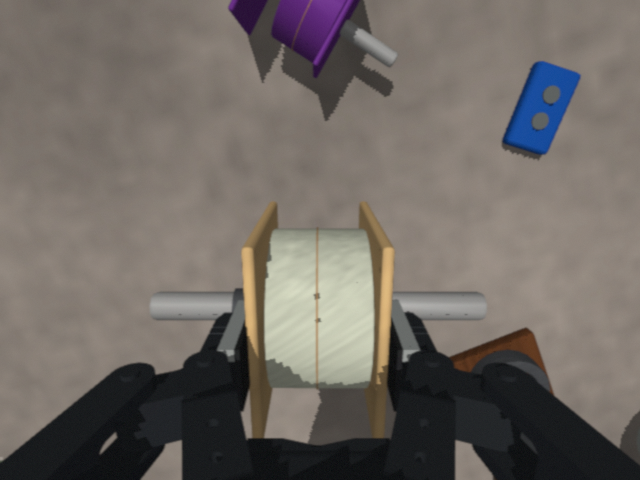

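Emit:
send_rows(
  motion=[
    [[-30,25,0,0.115,0.4],[-62,50,0,0.23,0.4],[-93,75,0,0.345,0.4],[-124,100,0,0.46,0.4],[-155,125,0,0.575,0.4],[-186,150,0,0.69,0.4],[-217,175,0,0.805,0.4],[-248,200,0,0.92,0.4],[-279,226,-3,1.035,0.4],[-308,251,-3,1.147,0.4]],
  ],
)

```text
t: 12.55
position: [0.6247, -0.063, 0.2195]
orientation: [0.998, 0.062, 0.007, -0.007]
wrist_force: [-0.3, 1.1, -2.1]
finger_gap: 0.0467
```

Emit:
send_rows(
  motion=[
    [[0,0,0,0,0.4],[0,0,0,0,0.4],[0,0,0,0,0.4]],
  ],
)

```text
t: 12.8
position: [0.6242, -0.0625, 0.2187]
orientation: [0.998, 0.062, 0.006, -0.007]
wrist_force: [-0.9, 0.2, -2.0]
finger_gap: 0.0468
```

```bash
python3 snap.py w14;python3 go.py .6244 -.0607 .14 .1304
```

```text
t 12.8 pos [ 0.6242 -0.0625  0.2187] psi 0.1247 zax [ 0.012  0.015 -1.   ] gap 0.0468 F [-0.9  0.2 -2. ] q [ 0.06  0.8  -0.02  1.3  -0.    1.03 -1.39]
t 12.85 pos [ 0.6243 -0.0618  0.219 ] psi 0.1257 zax [ 0.0122  0.0152 -0.9998] gap 0.0471 F [ 0.1  1.  -1.9]
shift [-0.9 -0.  79. ] turn -0.0047
```

View pics/w14.png

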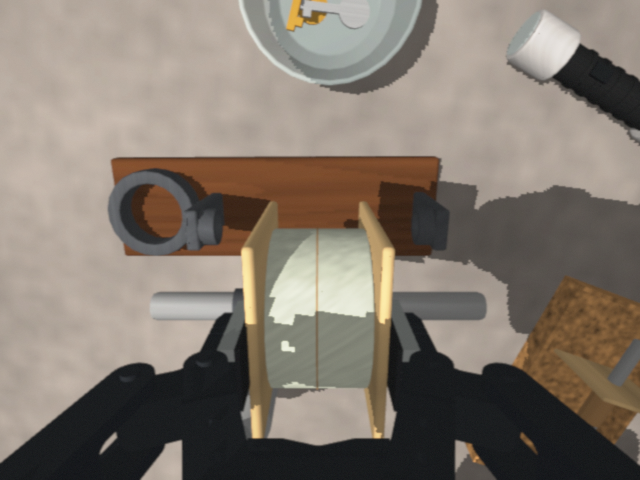

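```bash
cat > tips2.py <<'E'
import sys
from meas import *
d=np.load(f"pics/{sys.argv[1]}.npz");P=cloud(d,d["T"])*1000;Pt=cloud(d,d["T_tool_cam"])*1000
o=np.array([624.4,-60.7]);e=np.array([-.1301,.9915]);ex=np.array([e[1],-e[0]])
q=np.stack([(P[...,:2]-o)@ex,(P[...,:2]-o)@e,P[...,2]],-1)
m=np.zeros((480,640),bool);m[285:325,130:232]=1;m[285:325,405:510]=1
m&=(Pt[...,2]>-2)&(Pt[...,2]<18)&(abs(Pt[...,1])>42)&(abs(Pt[...,1])<76)
tz=d["tool"][2,3]*1000
for s in(1,-1):
    k=m&(q[...,1]*s>0);a=q[k];b=Pt[k]
    f=abs(a[:,1]);t=a[f>58]
    print("side",s,len(a),"tip y (stand) 98%",(np.percentile(f,99)*s).round(1),"x min/max/mid",t[:,0].min().round(1),t[:,0].max().round(1),((t[:,0].min()+t[:,0].max())/2).round(1),"pin top z",np.percentile(t[:,2],90).round(1),"=TCP",(np.percentile(t[:,2],90)-tz).round(1),"tool y tip",np.percentile(abs(b[:,1]),99).round(1))
E
python3 tips2.py w14; python3 tips2.py w4
```

```text
side 1 1749 tip y (stand) 98% 66.3 x min/max/mid -4.5 6.9 1.2 pin top z 215.3 =TCP -3.4 tool y tip 68.0
side -1 1886 tip y (stand) 98% -71.7 x min/max/mid -5.3 6.0 0.3 pin top z 213.8 =TCP -4.9 tool y tip 70.1
side 1 2105 tip y (stand) 98% 75.8 x min/max/mid -9.6 13.1 1.7 pin top z 73.2 =TCP -5.2 tool y tip 75.7
side -1 2344 tip y (stand) 98% -75.6 x min/max/mid -9.2 13.8 2.3 pin top z 76.0 =TCP -2.5 tool y tip 75.7
```

```bash
python3 go.py .6234 -.0598 .12 .1304
```

```text
t 12.85 pos [ 0.6243 -0.0618  0.219 ] psi 0.1257 zax [ 0.0122  0.0152 -0.9998] gap 0.0471 F [ 0.1  1.  -1.9]
shift [-2.  -0.8 99. ] turn -0.0047
```

Emit:
send_rows(
  motion=[
    [[-2,-0.8,30,-0.005,0.4],[-2,-0.8,60,-0.005,0.4],[-2,-0.8,85,-0.005,0.4],[-2,-0.8,99,-0.005,0.4],[-2,-0.8,99,-0.005,0.4],[-2,-0.8,99,-0.005,0.4],[-2,-0.8,99,-0.005,0.4]],
  ],
)

```text
t: 13.43
position: [0.6239, -0.0592, 0.1213]
orientation: [0.998, 0.066, 0.007, -0.007]
wrist_force: [-0.3, 0.3, -1.5]
finger_gap: 0.047
```

```bash
python3 snap.py w15; python3 tips2.py w15; python3 go.py .6234 -.0598 .085 .1304
python3 - <<'E'
from meas import *
d=np.load("pics/w15.npz");P=cloud(d,d["T"])*1000
o=np.array([624.4,-60.7]);e=np.array([-.1301,.9915]);ex=np.array([e[1],-e[0]])
q=np.stack([(P[...,:2]-o)@ex,(P[...,:2]-o)@e,P[...,2]],-1)
z=q[...,2]
for s in(1,-1):
    m=(z>80)&(z<93)&(s*q[...,1]>60)&(s*q[...,1]<100)&(abs(q[...,0])<18)
    m[:,:][:]=m; a=q[m]; print(s,len(a),a.min(0).round(1),a.max(0).round(1),np.percentile(s*a[:,1],1).round(1))
E
```

```text
t 13.43 pos [ 0.6239 -0.0592  0.1213] psi 0.1316 zax [ 0.014  0.015 -1.   ] gap 0.047 F [-0.3  0.3 -1.5] q [ 0.06  0.91 -0.02  1.42  0.    0.8  -1.39]
side 1 1743 tip y (stand) 98% 69.7 x min/max/mid -5.0 6.1 0.6 pin top z 117.9 =TCP -3.4 tool y tip 68.1
side -1 1885 tip y (stand) 98% -68.4 x min/max/mid -5.2 6.5 0.6 pin top z 116.3 =TCP -5.0 tool y tip 70.0
t 13.48 pos [ 0.624  -0.0594  0.1214] psi 0.1313 zax [ 0.014   0.0151 -0.9998] gap 0.047 F [-0.   0.6 -1.5]
shift [-1.2  0.8 36.4] turn 0.0009
1 2320 [-14.6  72.9  80. ] [15.5 94.7 91.8] 73.4
-1 2405 [-15.1 -93.7  80. ] [ 15.3 -72.   92.1] 72.4
```

View pics/w15.png

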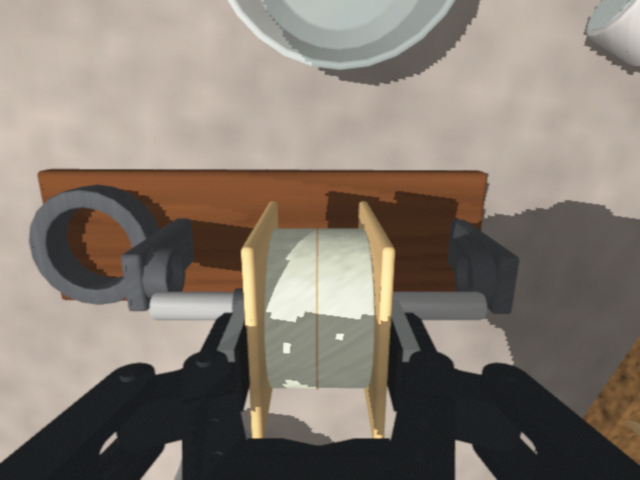

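Emit:
send_rows(
  motion=[
    [[-0.3,0.2,10,0,0.4],[-0.5,0.3,20,0,0.4],[-0.7,0.4,28,0,0.4],[-0.8,0.4,34,0,0.4],[-0.8,0.4,36.7,0,0.4],[-0.8,0.4,36.7,0,0.4],[-0.8,0.4,36.7,0,0.4],[-0.8,0.4,36.7,0,0.4]],
  ],
)

```text
t: 14.15
position: [0.624, -0.0594, 0.085]
orientation: [0.998, 0.066, 0.008, -0.007]
wrist_force: [0.2, -0.3, -1.4]
finger_gap: 0.0469
```

```bash
python3 snap.py w16; python3 tips2.py w16; python3 go.py .6237 -.0594 .085 .1304; python3 tips.py w16 | awk '$2<160 || $2>476' | head -40
```

```text
t 14.15 pos [ 0.624  -0.0594  0.085 ] psi 0.1314 zax [ 0.015  0.015 -1.   ] gap 0.0469 F [ 0.2 -0.3 -1.4] q [ 0.06  0.96 -0.02  1.44  0.    0.72 -1.39]
side 1 2080 tip y (stand) 98% 77.0 x min/max/mid -11.7 12.3 0.3 pin top z 84.9 =TCP -0.1 tool y tip 75.5
side -1 2153 tip y (stand) 98% -74.2 x min/max/mid -10.8 13.0 1.1 pin top z 82.8 =TCP -2.2 tool y tip 75.7
t 14.2 pos [ 0.6239 -0.0594  0.0851] psi 0.1314 zax [ 0.0146  0.0151 -0.9998] gap 0.0468 F [ 0.2  1.2 -1.9]
shift [-0.2 -0.   0.1] turn 0.001
301 140 [-1.9 80.  67.5]
301 144 [-2.6 79.  65.9]
301 148 [-2.5 77.1 66. ]
301 152 [ 3.9 69.  79.5]
301 156 [ 4.  67.2 79.7]
301 480 [  4.4 -66.1  78.8]
301 484 [  4.2 -68.   78.2]
301 488 [ -1.9 -75.4  65.4]
301 492 [ -2.1 -77.4  64.8]
301 496 [ -1.2 -78.3  66.9]
301 500 [  0.5 -78.4  70.3]
301 504 [  7.7 -72.5  85.6]
305 140 [-2.6 79.  70. ]
305 144 [-4.6 79.2 66. ]
305 148 [-4.8 77.6 65.5]
305 152 [ 3.1 68.2 81.6]
305 156 [ 2.9 66.7 81.3]
305 480 [  3.  -65.9  79.6]
305 484 [  2.8 -67.8  79.2]
305 488 [ -3.3 -75.2  66.4]
305 492 [ -3.6 -77.2  65.8]
305 496 [ -3.2 -78.5  66.8]
305 500 [ -1.1 -78.3  70.9]
305 504 [  6.7 -72.   87.1]
309 140 [-4.8 79.5 69.5]
309 144 [-5.8 78.7 67.5]
309 148 [-5.7 76.9 67.6]
309 152 [ 0.9 68.8 80.8]
309 156 [ 1.1 67.  81.1]
309 480 [  1.2 -66.2  79.6]
309 484 [  1.6 -67.5  80.3]
309 488 [ -4.9 -75.   67.3]
309 492 [ -4.7 -76.6  67.7]
309 496 [ -4.5 -78.2  68. ]
309 500 [ -2.6 -78.1  71.8]
309 504 [  4.9 -72.2  87. ]
314 140 [-7.1 79.7 69.7]
314 144 [-7.5 78.3 68.9]
314 148 [-7.6 76.6 68.7]
314 152 [-1.5 69.2 80.6]
```

View pics/w16.png

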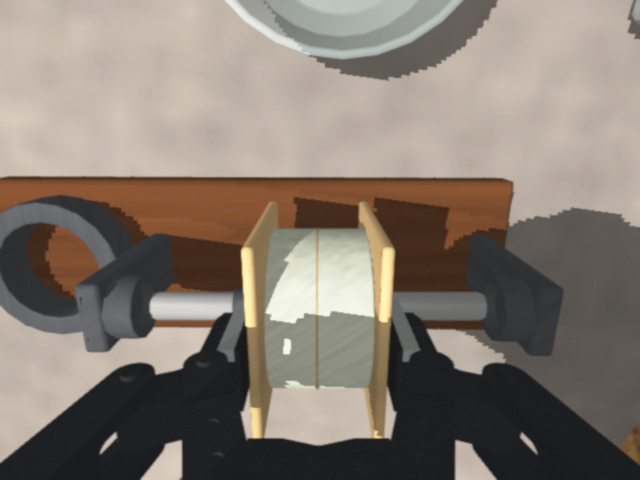

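Both pins sit in front of the cup mouths, with axis heights of about 75.4 and 74.0 and about 3.5 mm clear at each end. I'll release slowly.

Emit:
send_rows(
  motion=[
    [[-0.2,0,0.2,0,0.57],[-0.2,0,1,0,0.63],[-0.2,0,2,0,0.68],[-0.2,0,2.5,0,0.73],[-0.2,0,3,0,0.78],[-0.2,0,3,0,0.83],[-0.2,0,3,0,0.83]],
  ],
)

```text
t: 14.78
position: [0.6239, -0.0594, 0.0821]
orientation: [0.998, 0.066, 0.008, -0.007]
wrist_force: [-0.3, -0.2, 0.3]
finger_gap: 0.071
```

```bash
python3 snap.py w17;  python3 go.py .6237 -.0594 .085 .1304
```

```text
t 14.78 pos [ 0.6239 -0.0594  0.0821] psi 0.1314 zax [ 0.015  0.015 -1.   ] gap 0.071 F [-0.3 -0.2  0.3] q [ 0.06  0.97 -0.02  1.45  0.    0.71 -1.39]
t 14.83 pos [ 0.6238 -0.0594  0.0821] psi 0.1314 zax [ 0.0148  0.015  -0.9998] gap 0.0708 F [-0.3  0.5 -0.1]
shift [-0.1 -0.  -2.9] turn 0.001
```

View pics/w17.png

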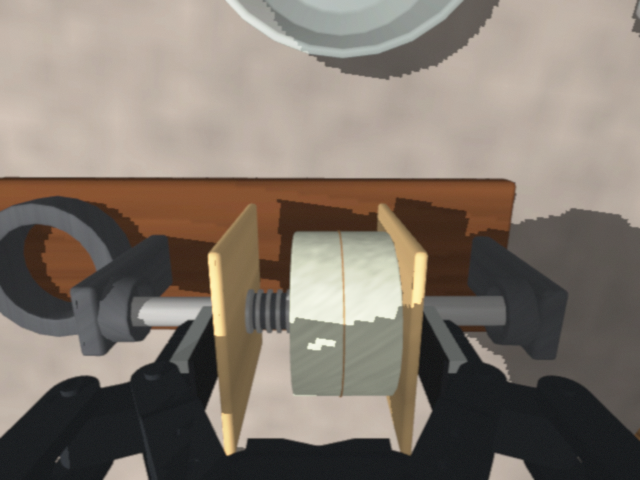

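Both pins are in the cups, at (140,310) and (500,310). I'll open fully and rise, then check.

Emit:
send_rows(
  motion=[
    [[0,0,0,0,0.9],[0,0,0,0,1],[0,0,0,0,1],[0,0,-15,0,1],[0,0,-45,0,1],[0,0,-85,0,1],[0,0,-125,0,1],[0,0,-160,0,1],[0,0,-190,0,1],[0,0,-190,0,1]],
  ],
)

```text
t: 15.67
position: [0.6225, -0.0626, 0.2781]
orientation: [0.998, 0.066, 0.012, -0.006]
wrist_force: [0.4, -0.5, 0.5]
finger_gap: 0.0849
```

```bash
python3 snap.py w18; python3 stand.py w18; python3 go.py .4435 -.012 .2 .1304
```

```text
t 15.67 pos [ 0.6225 -0.0626  0.2781] psi 0.131 zax [ 0.023  0.014 -1.   ] gap 0.0849 F [ 0.4 -0.5  0.5] q [ 0.06  0.74 -0.02  1.23 -0.01  1.16 -1.38]
base ((619.0120239257812, -23.952880859375), (90.26932525634766, 284.3508605957031), 7.515776634216309) z 0.01537551578860577
table z 0.0005613532883235739 0.0005236890476040812
dir [-0.13079922  0.9914088 ] origin est [623.91699457 -61.1307106 ] psi 0.13117509
cheek+y top 1237 min [-37.5   0.3 100. ] max [ 38.2  33.  116.9] med [  2.9   9.3 108.9]
cheek-y top 2416 min [-37.1 -33.1 100. ] max [ 38.1  -0.4 115.8] med [  2.8 -18.5 107.5]
post +y 684 min [-13.7  73.3  85. ] max [15.6 94.9 91.2] med [ 1.5 85.5 88.7]
post -y 692 min [-14.2 -93.6  85. ] max [ 15.3 -72.3  91.5] med [  1.  -84.5  89. ]
ring 2141 min [-35.8 104.5  33. ] max [ 37.2 176.3  39.9] med [  5.1 142.6  37.1]
pin+y 295 min [-5.1 45.1 77.1] max [ 5.9 65.  84.5] med [ 1.1 54.8 81.9]
pin-y 296 min [ -5.3 -64.9  75.4] max [  5.8 -45.1  82.8] med [  1.  -55.1  80.3]
t 15.72 pos [ 0.6219 -0.0624  0.275 ] psi 0.1312 zax [ 0.0195  0.0147 -0.9997] gap 0.0858 F [-0.6 -0.4 -0.8]
shift [-171.8  -72.5   72.2] turn 0.0008
```

View pics/w18.png

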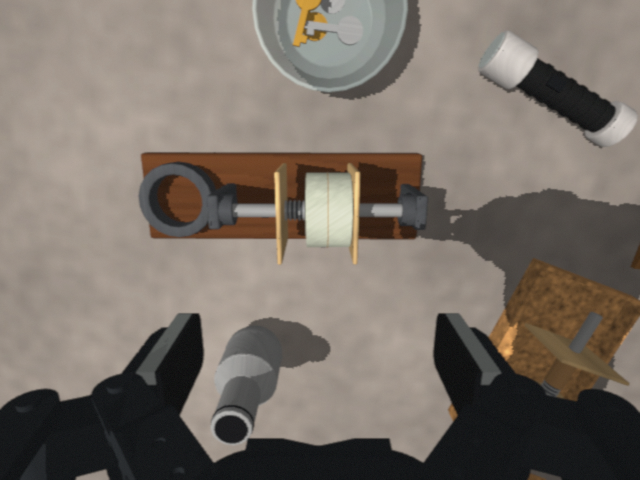

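Run:
```python
from meas import *
d=np.load("pics/w18.npz");T=d["T"];P=cloud(d,T)
print("disp",rayz(d,T,232,425,.145))
m=(P[...,2]>.135)&(P[...,2]<.155);m[:, :205]=0;m[:,265:]=0;m[:390]=0
q=P[m];print(len(q),q.min(0),q.max(0),cv2.minEnclosingCircle((q[:,:2]*1000).astype(np.float32)))
d=np.load("pics/w2.npz");T=d["T"];P=cloud(d,T);print("w2",rayz(d,T,247,424,.145))
for n in("scene","side"):
    d=np.load(f"pics/{n}0.npz");P=cloud(d,d["cam_to_world"]);m=(P[...,2]>.135)&(P[...,2]<.155)&(abs(P[...,0]-.44)<.04)&(abs(P[...,1]+.01)<.04);q=P[m];print(n,len(q),cv2.minEnclosingCircle((q[:,:2]*1000).astype(np.float32)))
```

```text
disp [ 0.44598004 -0.01247325  0.145     ]
1456 [ 0.42562416 -0.03042576  0.1350194 ] [0.46227336 0.00630409 0.14864027] ((443.7115783691406, -12.134708404541016), 18.56231689453125)
w2 [ 0.44710349 -0.01211258  0.145     ]
scene 126 ((445.11822509765625, -11.679725646972656), 20.127660751342773)
side 127 ((442.65875244140625, -8.59156608581543), 20.188701629638672)
```

```bash
python3 go.py .444 -.012 .2 .1304;python3 go.py .444 -.012 .105 .1304
```

```text
t 15.72 pos [ 0.6219 -0.0624  0.275 ] psi 0.1312 zax [ 0.0195  0.0147 -0.9997] gap 0.0858 F [-0.6 -0.4 -0.8]
shift [-171.3  -72.4   72.2] turn 0.0008
t 15.72 pos [ 0.6219 -0.0624  0.275 ] psi 0.1312 zax [ 0.0195  0.0147 -0.9997] gap 0.0858 F [-0.6 -0.4 -0.8]
shift [-173.3  -71.3  167.2] turn 0.0008
```

Emit:
send_rows(
  motion=[
    [[-38,-16,5,0,1],[-76,-32,10,0,1],[-114,-48,20,0,1],[-150,-64,40,0,1],[-171,-72.4,65,0,1],[-171,-72.4,72,0,1],[-171,-72.4,72,0,1],[-171,-72.4,72,0,1],[-171,-72.4,72,0,1],[-171,-72.4,72,0,1]],
  ],
)

```text
t: 16.55
position: [0.4453, -0.0122, 0.2006]
orientation: [0.998, 0.065, 0.011, -0.007]
wrist_force: [0.8, -0.2, 0.1]
finger_gap: 0.0853
```

```bash
python3 snap.py w19; python3 go.py .444 -.012 .105 .1304
```

```text
t 16.55 pos [ 0.4453 -0.0122  0.2006] psi 0.1307 zax [ 0.021  0.015 -1.   ] gap 0.0853 F [ 0.8 -0.2  0.1] q [-0.02  0.57 -0.02  2.   -0.    0.56 -1.48]
t 16.6 pos [ 0.4451 -0.0122  0.2006] psi 0.1307 zax [ 0.0206  0.0146 -0.9997] gap 0.0855 F [-0.1  0.7  0.6]
shift [-3.2  0.8 95.5] turn 0.0003
```

View pics/w19.png

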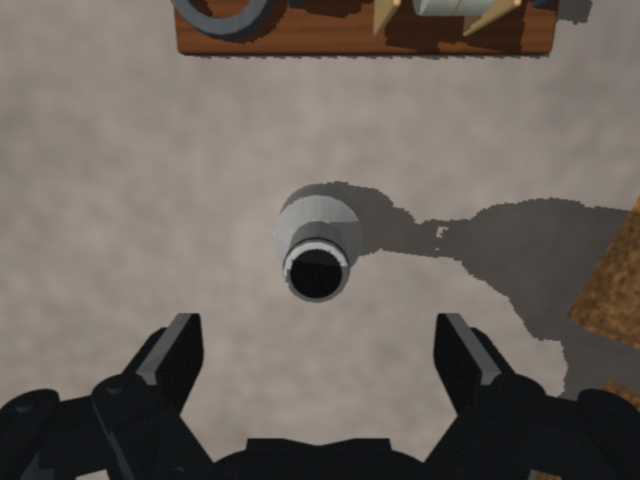

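Emit:
send_rows(
  motion=[
    [[-1,0.3,35,0,1],[-2,0.6,65,0,1],[-3,0.8,85,0,1],[-3.2,0.8,95,0,1],[-3.2,0.8,95,0,1],[-3.2,0.8,95,0,1],[-3.2,0.8,95,0,1]],
  ],
)

```text
t: 17.18
position: [0.4446, -0.0121, 0.1064]
orientation: [0.998, 0.065, 0.011, -0.007]
wrist_force: [0.1, -0.0, 0.3]
finger_gap: 0.0856
```

```bash
python3 snap.py w20; python3 go.py .444 -.012 .105 .1304
python3 - <<'E'
from meas import *
d=np.load("pics/w20.npz");P=cloud(d,d["T"]);m=(P[...,2]>.138)&(P[...,2]<.152);m[:,:205]=0;m[:,430:]=0
m&=(abs(P[...,0]-.444)<.03)
q=P[m];print(len(q),q.min(0),q.max(0),cv2.minEnclosingCircle((q[:,:2]*1000).astype(np.float32)))
E
```

```text
t 17.18 pos [ 0.4446 -0.0121  0.1064] psi 0.1306 zax [ 0.022  0.015 -1.   ] gap 0.0856 F [ 0.1 -0.   0.3] q [-0.02  0.75 -0.02  2.11  0.    0.26 -1.48]
t 17.23 pos [ 0.4446 -0.012   0.1065] psi 0.1307 zax [ 0.0223  0.0146 -0.9996] gap 0.0853 F [-0.3  1.3 -0.3]
shift [-0.6 -0.1  1.5] turn 0.0003
9967 [ 0.42529585 -0.03004186  0.13800217] [0.46188386 0.00664768 0.14847099] ((443.4626770019531, -11.731612205505371), 18.630109786987305)
```

View pics/w20.png

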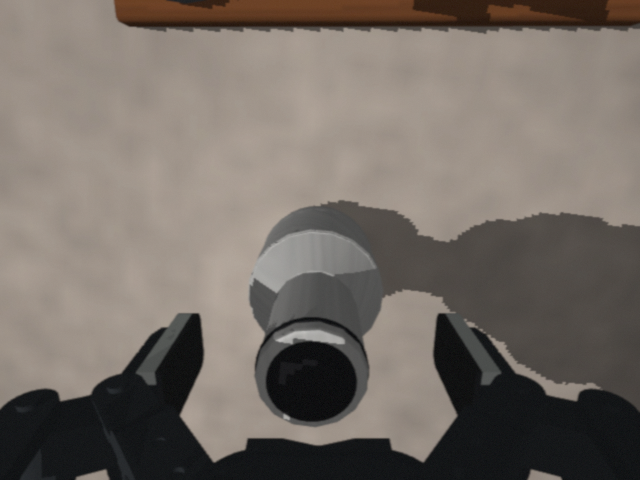

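Emit:
send_rows(
  motion=[
    [[-1,-1.3,1,0,1],[-1,-1.3,1,0,0.8],[-1,-1.3,1,0,0.65],[-1,-1.3,1,0,0.55],[-1,-1.3,1,0,0.48],[-1,-1.3,1,0,0.42],[-1,-1.3,1,0,0.36],[-1,-1.3,1,0,0.25],[-1,-1.3,1,0,0.25],[-1,-1.3,1,0,0.25]],
  ],
  squeeze=45,
)

```text
t: 18.07
position: [0.4436, -0.011, 0.1056]
orientation: [0.998, 0.065, 0.012, -0.006]
wrist_force: [0.4, -0.4, 4.8]
finger_gap: 0.0348
```

Emit:
send_rows(
  motion=[
    [[0,0,-5,0,0.25],[0,0,-15,0,0.25],[0,0,-35,0,0.25],[0,0,-60,0,0.25],[0,0,-75,0,0.25],[0,0,-75,0,0.25],[0,0,-75,0,0.25]],
  ],
)

```text
t: 18.65
position: [0.442, -0.0121, 0.1809]
orientation: [0.998, 0.065, 0.012, -0.006]
wrist_force: [0.7, 0.3, -3.4]
finger_gap: 0.0352
```

```bash
python3 snap.py w21
python3 - <<'E'
from rig import env;import cv2
im=env.get_image("side");cv2.imwrite("pics/side21.png",cv2.resize(im["color"][130:330,180:480,::-1],None,fx=2.5,fy=2.5))
E
python3 go.py .444 -.012 .105 .1304
```

```text
t 18.65 pos [ 0.442  -0.0121  0.1809] psi 0.1305 zax [ 0.024  0.015 -1.   ] gap 0.0352 F [ 0.7  0.3 -3.4] q [-0.02  0.6  -0.02  2.04 -0.    0.48 -1.48]
t 18.75 pos [ 0.4415 -0.0121  0.1799] psi 0.1305 zax [ 0.0215  0.0145 -0.9997] gap 0.0353 F [-0.7  0.3 -3. ]
shift [ 0.7  1.1 74.9] turn 0.0001
```

View pics/w21.png

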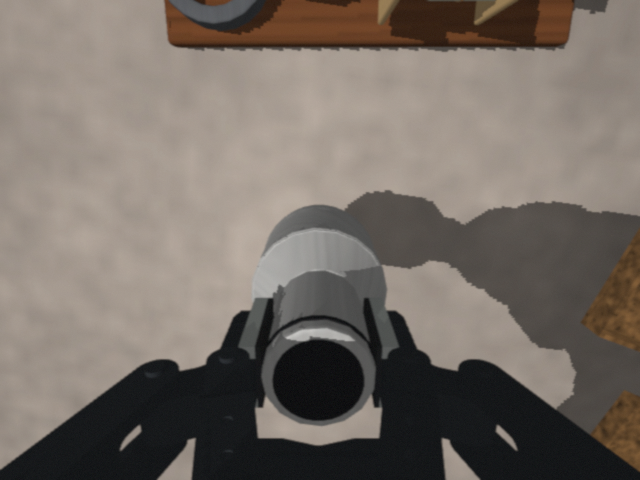

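View pics/side21.png

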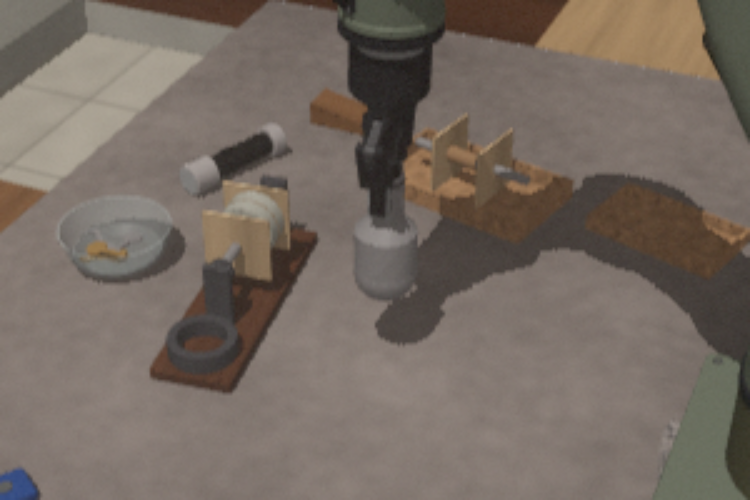

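```bash
python3 go.py .6065 .078 .2 .1304
```

```text
t 18.75 pos [ 0.4415 -0.0121  0.1799] psi 0.1305 zax [ 0.0215  0.0145 -0.9997] gap 0.0353 F [-0.7  0.3 -3. ]
shift [175.7 -68.  -15.3] turn 0.0001
```

Emit:
send_rows(
  motion=[
    [[15,-15,-15,0,0.25],[40,-35,-20,0,0.25],[70,-55,-20,0,0.25],[105,-68,-20,0,0.25],[140,-68,-18,0,0.25],[165,-68,-15,0,0.25],[175.7,-68,-15,0,0.25],[175.7,-68,-15,0,0.25],[175.7,-68,-15,0,0.25],[175.7,-68,-15,0,0.25]],
  ],
)

```text
t: 19.58
position: [0.6057, 0.0778, 0.1989]
orientation: [0.998, 0.065, 0.01, -0.006]
wrist_force: [-0.0, 0.1, -3.6]
finger_gap: 0.0352
```

```bash
python3 snap.py w22;  python3 go.py .6065 .078 .14 .1304
python3 - <<'E'
from meas import *
d=np.load("pics/w22.npz");P=cloud(d,d["T"])*1000
w=np.isfinite(P[...,0])&(d["depth"]>.2)
o=np.array([606.5,78.]);e=np.array([-.1301,.9915]);ex=np.array([e[1],-e[0]])
q=np.stack([(P[...,:2]-o)@ex,(P[...,:2]-o)@e,P[...,2]],-1)
m=w&(q[...,2]>30)&(q[...,2]<42)&(np.hypot(q[...,0],q[...,1])<45)
a=q[m];print(len(a),a.min(0),a.max(0))
E
```

```text
t 19.58 pos [0.6057 0.0778 0.1989] psi 0.1305 zax [ 0.02   0.014 -1.   ] gap 0.0352 F [-0.   0.1 -3.6] q [-0.18  0.79  0.01  1.42 -0.02  0.91 -1.6 ]
t 19.63 pos [0.6058 0.0778 0.1993] psi 0.1305 zax [ 0.0204  0.0143 -0.9997] gap 0.0345 F [ 0.6  0.1 -2.6]
shift [-0.6  0.6 59.3] turn 0.0001
1815 [ -6.29723908 -35.87077489  30.04120053] [36.59510929 36.48676389 39.97856376]
```

View pics/w22.png

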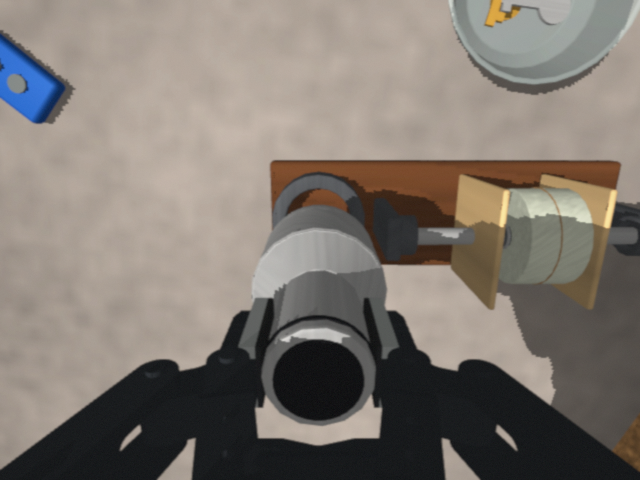

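Emit:
send_rows(
  motion=[
    [[-0.3,0,25,0,0.25],[-0.6,0,45,0,0.25],[-0.6,0,58,0,0.25],[-0.7,0,64,0,0.25],[-0.7,0,67,0,0.25],[-0.7,0,67,0,0.25],[-0.7,0,67,0,0.25]],
  ],
)

```text
t: 20.22
position: [0.6067, 0.0787, 0.1331]
orientation: [0.998, 0.065, 0.011, -0.007]
wrist_force: [0.3, -0.1, -3.3]
finger_gap: 0.0349
```

```bash
python3 go.py .6065 .078 .129 .1304
```

```text
t 20.22 pos [0.6067 0.0787 0.1331] psi 0.1304 zax [ 0.0214  0.0145 -0.9997] gap 0.0349 F [ 0.3 -0.1 -3.3]
shift [-0.4  0.7  4.1] turn 0.0
```

Emit:
send_rows(
  motion=[
    [[-0.3,0.3,1,0,0.25],[-0.3,0.3,2,0,0.25],[-0.3,0.3,3,0,0.25],[-0.3,0.3,3.5,0,0.25],[-0.3,0.3,3.5,0,0.25]],
  ],
)

```text
t: 20.63
position: [0.6067, 0.0787, 0.1298]
orientation: [0.998, 0.065, 0.011, -0.007]
wrist_force: [0.6, 1.5, 1.4]
finger_gap: 0.0351
```

Emit:
send_rows(
  motion=[
    [[0,0,0.5,0,0.25],[0,0,0.5,0,0.25]],
  ],
)

```text
t: 20.8
position: [0.6068, 0.0789, 0.1295]
orientation: [0.998, 0.065, 0.012, -0.007]
wrist_force: [-0.3, 1.6, 1.8]
finger_gap: 0.0353
```

```bash
python3 snap.py w23
```

```text
t 20.8 pos [0.6068 0.0789 0.1295] psi 0.1307 zax [ 0.022  0.015 -1.   ] gap 0.0353 F [-0.3  1.6  1.8] q [-0.18  0.88  0.01  1.49 -0.02  0.75 -1.6 ]
```

View pics/w23.png

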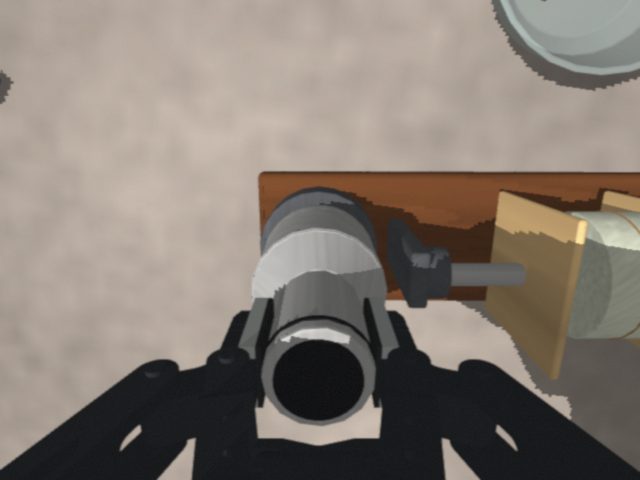

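Emit:
send_rows(
  motion=[
    [[0,-0.7,0,0,0.25],[0,-0.7,0.6,0,0.25],[0,-0.7,0.6,0,0.25]],
  ],
)

```text
t: 21.1
position: [0.6068, 0.0795, 0.129]
orientation: [0.998, 0.065, 0.012, -0.007]
wrist_force: [-0.2, 0.9, 3.1]
finger_gap: 0.035
```

Emit:
send_rows(
  motion=[
    [[0,-0.4,0.3,0,0.25],[0,-0.4,0.3,0,0.42],[0,-0.4,0.3,0,0.46],[0,-0.4,0.3,0,0.5],[0,-0.4,0.3,0,0.6],[0,-0.4,0.3,0,0.75],[0,-0.4,0.3,0,1],[0,-0.4,0.3,0,1],[0,-0.4,0.3,0,1]],
  ],
)

```text
t: 21.85
position: [0.6068, 0.0799, 0.1287]
orientation: [0.998, 0.065, 0.012, -0.007]
wrist_force: [0.4, -0.2, -0.5]
finger_gap: 0.0851
```

```bash
python3 snap.py w24
```

```text
t 21.85 pos [0.6068 0.0799 0.1287] psi 0.1306 zax [ 0.023  0.015 -1.   ] gap 0.0851 F [ 0.4 -0.2 -0.5] q [-0.18  0.88  0.01  1.49 -0.02  0.75 -1.6 ]
```

View pics/w24.png

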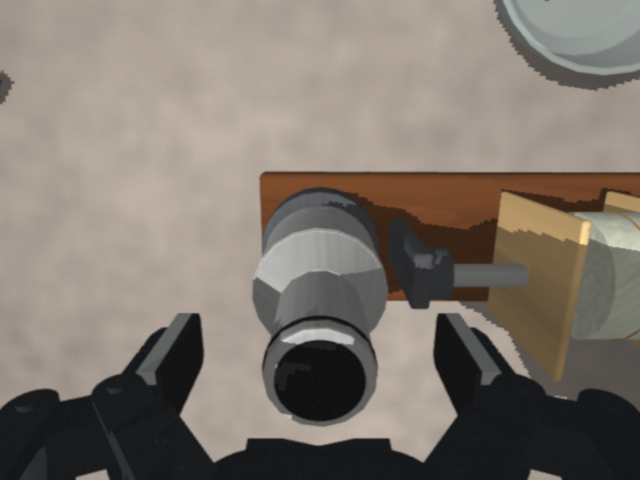

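The dispenser is released and standing, with its neck centred at (320,380). I'll retreat up and back.

Emit:
send_rows(
  motion=[
    [[0,0,-15,0,1],[0,0,-45,0,1],[0,0,-80,0,1],[0,0,-115,0,1],[-20,0,-140,0,1],[-50,0,-150,0,1],[-80,0,-150,0,1],[-100,0,-150,0,1],[-100,0,-150,0,1],[-100,0,-150,0,1]],
  ],
)

```text
t: 22.73
position: [0.5041, 0.0646, 0.2768]
orientation: [0.998, 0.065, 0.012, -0.007]
wrist_force: [0.7, 1.2, -0.6]
finger_gap: 0.0855
```

```bash
python3 snap.py w25
python3 - <<'E'
from rig import env
from h import *
for n in("scene","side"):
    d=env.get_image(n);np.savez(f"pics/{n}25.npz",**d);cv2.imwrite(f"pics/{n}25.png",d["color"][:,:,::-1])
    P=cloud(d,d["cam_to_world"]);a=np.load(f"pics/{n}0.npz");Q=cloud(a,a["cam_to_world"])
    m=(P[...,2]>.02)&(np.hypot(P[...,0]-.6065,P[...,1]-.079)<.06)&(P[...,2]<.2)
    for z in(.06,.08,.095,.13,.15,.16):
        k=m&(abs(P[...,2]-z)<.006);print(n,z,P[k].mean(0).round(4),k.sum())
    print("top",np.percentile(P[m][:,2],99.5))
d=np.load("pics/w25.npz");P=cloud(d,d["T"]);m=(np.hypot(P[...,0]-.6065,P[...,1]-.079)<.06)&(P[...,2]>.158)&(P[...,2]<.18)
q=P[m];print("neck top",cv2.minEnclosingCircle((q[:,:2]*1000).astype(np.float32)),q[:,2].max(),len(q))
E
```

```text
t 22.73 pos [0.5041 0.0646 0.2768] psi 0.1306 zax [ 0.023  0.015 -1.   ] gap 0.0855 F [ 0.7  1.2 -0.6] q [-0.19  0.54  0.01  1.68 -0.02  0.9  -1.61]
scene 0.06 [0.6289 0.0622 0.0596] 123
scene 0.08 [0.6265 0.0597 0.08  ] 130
scene 0.095 [0.6251 0.0608 0.0944] 127
scene 0.13 [0.6179 0.0729 0.1302] 65
scene 0.15 [0.6194 0.0732 0.15  ] 67
scene 0.16 [0.6191 0.0725 0.1602] 69
top 0.17186741611453255
side 0.06 [0.593  0.0967 0.0598] 102
side 0.08 [0.5933 0.0918 0.0805] 105
side 0.095 [0.5936 0.096  0.0946] 111
side 0.13 [0.5983 0.0906 0.1305] 59
side 0.15 [0.5987 0.0898 0.1501] 65
side 0.16 [0.5993 0.0884 0.1607] 71
top 0.17031964612465117
neck top ((606.383544921875, 77.53431701660156), 18.384183883666992) 0.1720393406130759 3133
```

View pics/scene25.png

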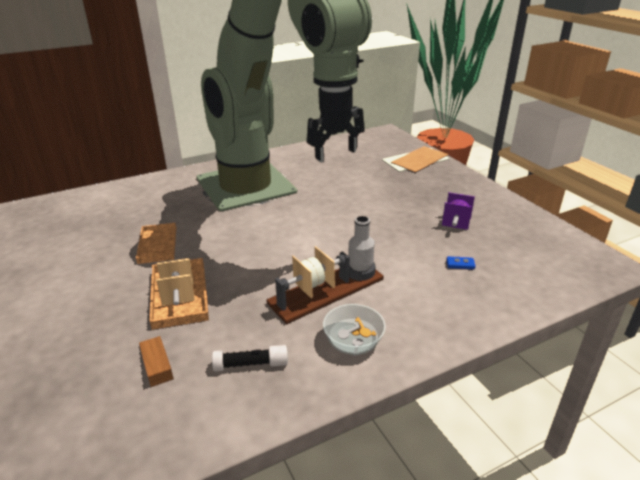

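View pics/side25.png

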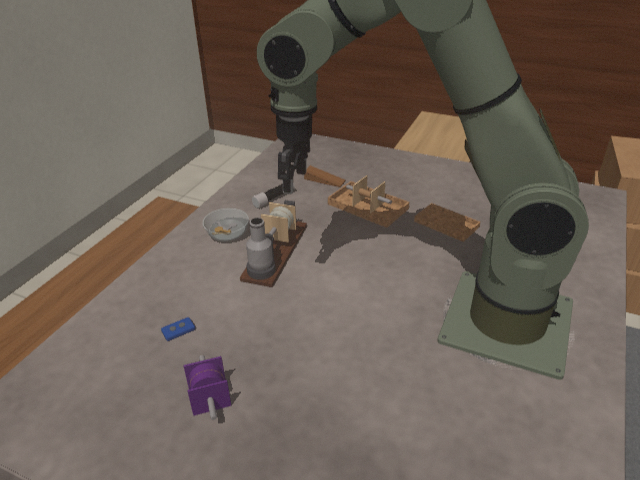

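View pics/w25.png

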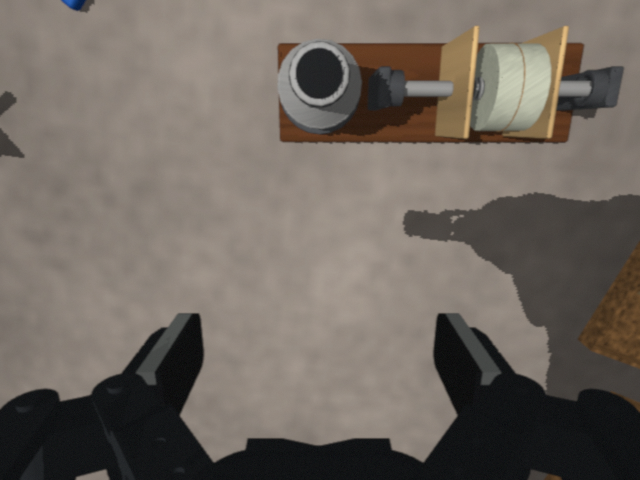

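Everything stands: the neck top centre is within 1 mm of the ring axis, the roll hangs in both cups, and the empty spindle lies in the tray. I'll let it settle, then hand in.

Emit:
send_rows(
  motion=[
    [[0,0,0,0,1],[0,0,0,0,1],[0,0,0,0,1],[0,0,0,0,1]],
  ],
)

```text
t: 23.22
position: [0.505, 0.0648, 0.2759]
orientation: [0.998, 0.065, 0.012, -0.007]
wrist_force: [-0.1, -0.6, 0.2]
finger_gap: 0.0855
```

```bash
python3 -c "
from rig import env
print(env.hand_in())"
```

```text
the job is handed in; nothing more can be done
None
```

The stand is refilled, and I handed the job in at about 23 s of the 72 s allowed. Nothing was dropped, but no verdict came back, so these are my own last checks:

- **Empty spindle:** it came free of both cups and lies flat along the larger tray, relaxed. I checked this by picture only and did not measure its pose again.
- **Roll spindle:** it hangs in both cups. After release the outer cheek faces measured ±33 mm from the stand's middle, as a seated spindle should. The pin axis is about 75–76 mm up, with roughly 1.5 mm of tilt from end to end.
- **Dispenser:** it stands upright in the ring. Its neck top is within about 1 mm of the ring's axis. The depth images put its top at 170–172 mm, 2–4 mm above the expected 168 mm. I put that down to depth noise, because the TCP height at contact matched full seating to about 0.5 mm.
- **Key bowl, torch, remote and wedge:** by eye they are where they were in the first pictures. I did not measure them.

The tool drifted to about 1.5° off vertical over the run, with no visible effect on the placements. The largest wrist force I saw was about 24 N, while squeezing the roll spindle on the table.

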